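Unload the polishing wheels from the carrying spindle onto their compound stations

ROBOT

A 6-joint arm with a two-finger parallel gripper is mounted at the origin on a cart in front of the work surface, level with it; the furniture and walls round the work are solid. World frame = base frame: x ahead of the robot, y to its left, z up, the work surface at z = 0. Lengths are in m, angles in rad, forces in N, time in s.
With the tool pointing down it reaches from about 0.275 to 0.75 m from the base axis. Payload 10.2 kg.
Tool frame: the origin (TCP) lies at the very end of the fingers, on their centre line; the grasp point (between the pads) lies 19 mm behind it; z points along the fingers, y is the line along which they close (so a half turn about z gives the same grasp; the last joint's range is limited). The gripper opens to 88 mm and grips with 3 to 60 N. Pads are 18 mm wide; open, the fingers measure 123 mm over their backs; the gripper's body (75 mm by 187 mm) begins 45 mm behind the grasp point.
Start: joints at [1.055, 0.313, 1.498, -0, 1.331, -0.223], TCP at [0.152, 0.503, 0.239] pointing down, gripper open.
Joint ranges: [-2.94, 2.94], [-0.97, 2.17], [0.19, 2.56], [-1.23, 4.37], [0.02, 3.11], [-2.88, 2.88]. Speed limits (rad/s): [2.39, 2.39, 3.01, 3.14, 3.14, 3.14].

INTERFACE

Orientations are given as a unit quaternion [w, x, y, z].
In Python, from bench import * gives the robot as it stands. The module is installed in compiled form; this text tells all that it offers.
- The arm moves only by the tool move_arm, never from a script. Its argument "increments" is a list of rows, each an object with "offset": the shift along the tool's x, y, z in mm, a list of three; "dr": the turn, a rotation vector about the tool's x, y, z in degrees, a list of three; "gripper": the finger opening in mm, from 0 to 88.1. A call has exactly 5 rows; each row is the pose to reach, as a shift and turn from the pose commanded when the call began, along the tool's axes at that moment; what a row does not reach only later rows make up. A row lasts 1/12 s, in which the tool goes at most 41.7 mm and 7.16 degrees, less where a joint would pass 70% of its speed; a pose out of reach is approached as far as the arm can. A call with a gripper value outside its range is refused whole. The fingers move at their own pace and stop on an object; "grip_force" is the grip in N (left out, the last holds). Time passes only in rows, so rows that repeat a pose let the fingers close, or fill a call up. It gives the time, the measured TCP pose, the force, the opening and the grip force at its end, in the units of the state.
- observe(): the state, without advancing time (a new reading comes with each control period).
- snapshot(name): name is "scene" or "top" or "wrist"; returns the picture (420x560x3 uint8, red, green, blue); there is no depth.
- calibration(name): a dict with "intrinsics" (3x3 intrinsics, pixels), "camera_from_world" (4x4, takes a point from world to camera coordinates); the wrist camera has in their place "hand_eye" (4x4, takes a point from camera to tool coordinates, whose origin is the TCP and whose axes are the flange's). Camera axes: x right, y down, z forward; pixel columns grow to the right and rows downward; lengths in m; the calibration is good to about 2 mm. A picture is of the moment at which its call begins: read the wrist's pose just before it. calibration takes no time and is no camera call.
- sign_off(): hands the job in; it is judged then, once.
Trained networks look in the newest picture that a camera, given by its name, has taken for a name from the list of things; names that differ only in an ending like _2 or _b are one class to them, and where a whole thing is asked for, a point or a joint stands for the part that bears it (a point fixed in the world has none). Each returns a list of dicts, best first, with "score" (0 to 1); they miss things now and then, are a little off and sometimes report something else, mostly with a low value. They report only what shows in the picture. A call takes as long as a camera call.
- boxes_of(target, camera): "location" ([row, column] in pixels, amid what is visible of it).
- landmark_of(target, camera): "location" ([row, column] in pixels: a listed point, or the origin of a listed thing).
The state is a dict: "time": time; "q": joint angles; "qvel": joint speeds; "joint_torque": joint torques, N m; "ee_pos": TCP position; "eef_rot": TCP orientation; "contact_force": force on the tool from outside, world axes, zero at the start; "wrist_torque": the same for the moment, N m; "finger_gap": finger opening in m; "grip_force": force on a finger pad.
Only numpy, scipy, OpenCV 4.12 (cv2) and the standard library are available. Lean on these libraries where they do the work, as an engineer would, in place of code of your own. Each camera call takes 0.05 s, during which the arm holds its last target. There are 200 camera calls.

TASK

Get the polishing bench ready for the demonstration: pull the brass keeper knob off the carrying spindle and put it in the small steel dish, and take the stacked felt wheels off and seat each one flat, all the way down, on the pin of the station that holds the compound bar of its own colour (red, green or white). A wheel that touches the station or bar of another colour is spoilt, so never let that happen, and do not knock over or shove the oil bottle.

Things in the scene. Friction and masses are not known exactly. Their poses are not given: they have to be found in the camera images.
- keeper: Brass keeper knob on top of the stack, 33 mm high: round skirt 28 mm across from 0 to 13 mm, waist, then a knurled grip head 24 mm across from 20 to 33 mm above its underside. Blind bore 14 mm wide and 10 mm deep from below, loose over the top 8 mm of the spindle pin. Origin at the centre of its underside, z up. 60 g.
- wheel_white: Round white felt polishing wheel, 42 mm across, top of the three. Felt rim 11 mm high (1.5 to 12.5 mm above the underside), brown hub 26 mm across and 14 mm high, with a 16 mm through bore. Origin at the centre of the hub's underside, z along the bore, up. 25 g.
- wheel_green: Round felt polishing wheel, stained green round the rim, 53 mm across, middle of the stack; otherwise like the white one (felt from 1.5 to 12.5 mm, hub 14 mm high, bore 16 mm, origin at the centre of the underside). 35 g.
- wheel_red: Round felt polishing wheel, stained dark red round the rim, 64 mm across, bottom of the stack; otherwise like the white one (felt from 1.5 to 12.5 mm, hub 14 mm high, bore 16 mm, origin at the centre of the underside). 45 g.
- spindle: Carrying spindle, fixed: dark round foot 84 mm across and 12 mm high, collar 26 mm across up to 22 mm where the bottom wheel rests, upright pin 10 mm thick, its tip 72 mm above the counter. Hubs lie on one another, so undersides of the wheels start at 22, 36 and 50 mm and the keeper at 64 mm. Origin on the pin's axis at the counter, z up.
- station_red: Fixed dark base, 8 mm high, x -36 to 72, y -44 to 44 mm in its frame; origin on the pin's axis at the counter. The wheel rests on a red ring 18 mm above the counter; steel pin 12 mm thick up to 30 mm, then tapering to a 4 mm tip at 46 mm. The red compound bar (70 mm along y, 27 wide, top at 30 mm) lies 52 mm from the pin along +x, roughly away from the robot; beside the pin, along y, it is clear.
- station_green: Station of the green compound, fixed: the same as the red one, but with a green seat ring and a green half-wrapped bar, 59 mm long. Origin on the pin's axis, at the counter; bar along +x.
- station_white: Station of the white compound, fixed: the same as the red one, but with a white seat ring and an all white bar, 50 mm long. Origin on the pin's axis, at the counter; bar along +x.
- dish: Small round steel dish with a black floor, fixed, 80 mm across the rim and 16 mm high, flat inner floor 3 mm above the counter, about 66 mm across. Origin at the centre of its underside.
- oil_bottle: Bystander: white drip bottle with a red spout, 41 mm across, 113 mm high, loose. Origin at the centre of its underside. Leave it standing where it is.

How it is judged:
At the end, for the whole second after the job is handed in: Each wheel at rest, flat within 0.12 rad, on its own colour's pin: bore within 6 mm of the axis, underside within 3 mm of the 18 mm seat height. Keeper at rest in the dish: middle of its underside within 34 mm of the dish's centre, under 25 mm above the counter (horizontal distance between wheel_red and station_red below 0.006 m and z of wheel_red in the frame of station_red between 0.015 and 0.021 m and angle between each of wheel_red, wheel_green, wheel_white's own z axis and vertical below 0.12 rad and linear speed of each of wheel_red, wheel_green, wheel_white, keeper below 0.02 m/s and horizontal distance between wheel_green and station_green below 0.006 m and z of wheel_green in the frame of station_green between 0.015 and 0.021 m and horizontal distance between wheel_white and station_white below 0.006 m and z of wheel_white in the frame of station_white between 0.015 and 0.021 m and horizontal distance between keeper and dish below 0.034 m and z of keeper in the frame of dish below 0.025 m); the robot touches nothing.
It fails at once if the red wheel touches the station or the bar of another colour (contact force between wheel_red and station_green above 0.1 N or contact force between wheel_red and station_white above 0.1 N).
It fails at once if the green wheel touches the station or the bar of another colour (contact force between wheel_green and station_red above 0.1 N or contact force between wheel_green and station_white above 0.1 N).
It fails at once if the white wheel touches the station or the bar of another colour (contact force between wheel_white and station_red above 0.1 N or contact force between wheel_white and station_green above 0.1 N).
It fails at once if the oil bottle is tipped by more than 0.3 rad or pushed by more than 30 mm (angle between oil_bottle's own z axis and vertical above 0.3 rad or distance of oil_bottle from where it was at the start of the episode above 0.03 m).
It also fails if it takes over 112 s, if anything falls off the work surface, if the arm or the gripper's body presses on something with over 40 N, if the wrist force passes 120 N, or if a joint passes its speed limit or range.

## Working session

There is one attempt and no reset: what is moved stays moved. The work goes in short steps, Python scripts to look and compute and a tool call to move; the robot and the scene stay as the last step left them, time stands still between calls to the robot, and variables do not carry over. Pictures are saved under pics/ and viewed, at most 14 in all, crops included, and the job is handed in when it is done.

Besides the shell and the picture viewer there is one more tool, called after ">>>" by a JSON object that holds its "api" and its "payload". move_arm: Moves the arm, as the interface text tells. Its arguments: {"type":"object","properties":{"increments":{"type":"array","items":{"type":"object","properties":{"offset":{"type":"array","items":{"type":"number"}},"dr":{"type":"array","items":{"type":"number"}},"gripper":{"type":"number"}}}},"grip_force":{"type":"number"}},"required":["increments"]}

```bash
mkdir -p pics; cat > h.py <<'E'
from bench import *
import numpy as np, cv2
from scipy.spatial.transform import Rotation as R
def cam(name, st=None):
    c=calibration(name); K=np.array(c["intrinsics"])
    if "camera_from_world" in c: T=np.array(c["camera_from_world"])
    else:
        st=st or observe(); q=st["eef_rot"]; W=np.eye(4)
        W[:3,:3]=R.from_quat([q[1],q[2],q[3],q[0]]).as_matrix(); W[:3,3]=st["ee_pos"]
        T=np.linalg.inv(W@np.array(c["hand_eye"]))
    return K,T
def at_z(KT,loc,z):
    K,T=KT; d=np.linalg.inv(K)@[loc[1],loc[0],1]; Rm=T[:3,:3].T; o=-Rm@T[:3,3]; d=Rm@d
    return o+d*(z-o[2])/d[2]
def proj(KT,p):
    K,T=KT; c=T[:3,:3]@p+T[:3,3]; u=K@c; return u[:2]/u[2]
def save(im,n): cv2.imwrite("pics/"+n+".png",im[:,:,::-1])
E
python3 - <<'E'
from h import *
st=observe(); print(st["ee_pos"],st["eef_rot"],st["contact_force"],st["time"])
ims=[]
for n in("top","scene"):
    im=snapshot(n); save(im,n+"0"); KT=cam(n)
    print(n, "campos", -KT[1][:3,:3].T@KT[1][:3,3])
    for t,z in dict(keeper=.064,wheel_white=.05,wheel_green=.036,wheel_red=.022,spindle=0,station_red=0,station_green=0,station_white=0,dish=0,oil_bottle=0).items():
        for d in landmark_of(t,n)[:2]:
            print(t,round(d["score"],2),np.round(d["location"],1),np.round(at_z(KT,d["location"],z)[:2],4))
E
```

```text
[0.1514142  0.50243135 0.23819019] [-2.24337464e-04  1.45874308e-01  9.89302942e-01 -5.70539291e-04] [-0.35728325 -0.07951371  0.87520919] 0.0
top campos [0.26692011 0.05788967 1.48539467]
keeper 0.6 [233.6 190. ] [0.4524 0.3024]
wheel_white 0.6 [235.  190.1] [0.4505 0.3045]
wheel_green 0.46 [233.2 192.3] [0.4571 0.301 ]
wheel_red 0.41 [237.7 192.4] [0.4464 0.3029]
spindle 0.75 [238.9 196.4] [0.4456 0.2953]
station_red 0.77 [252.5 392. ] [ 0.4002 -0.2493]
station_green 0.7 [240.5 260.9] [0.4387 0.1148]
station_green 0.4 [235.  192.9] [0.4567 0.3053]
station_white 0.88 [234.6 326.3] [ 0.4528 -0.0683]
station_white 0.55 [234.8 193.4] [0.4573 0.3039]
dish 0.71 [179.  326.1] [ 0.6121 -0.0722]
oil_bottle 0.65 [181.2 173.7] [0.612  0.3623]
scene campos [0.06485398 0.62922172 0.52029616]
keeper 0.87 [275.6 236.9] [0.4532 0.3   ]
wheel_white 0.53 [279.9 234.6] [0.4602 0.3003]
wheel_green 0.77 [288.6 237. ] [0.4524 0.3032]
wheel_red 0.67 [290.2 236.7] [0.461 0.297]
spindle 0.86 [301.4 236. ] [0.4586 0.3032]
station_red 0.44 [271.7 237.5] [0.5151 0.245 ]
oil_bottle 0.78 [284.6 164.9] [0.5957 0.3614]
```

View pics/top0.png

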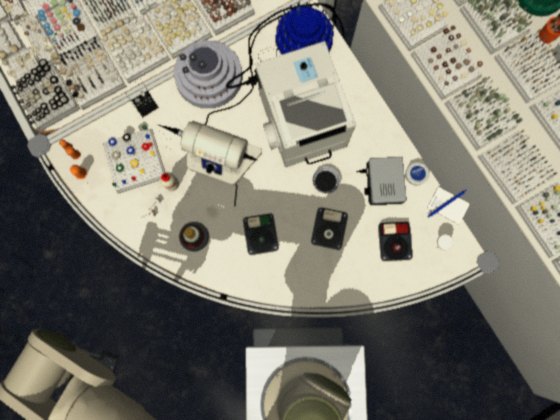

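View pics/scene0.png

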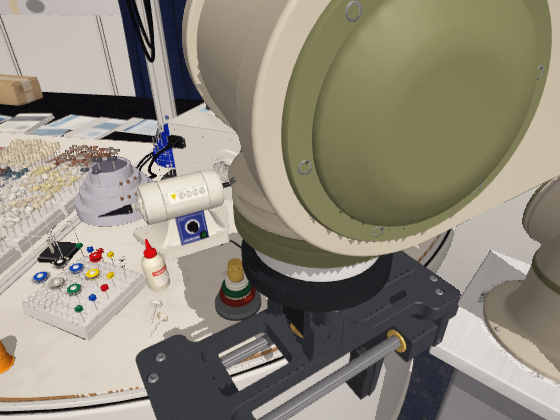

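The overhead view shows the stack at pixel (194,236), the green, white and red stations at (261,233), (329,228) and (396,240), the dish at (326,179) and the bottle at (168,181). The scene view shows the stack at (237,290) and the bottle at (153,265).

```bash
python3 - <<'E'
from h import *
c=calibration("wrist"); print(np.round(c["hand_eye"],3)); print(np.round(c["intrinsics"],1))
E
```

```text
[[-0.    -0.95  -0.312  0.082]
 [ 1.    -0.     0.     0.   ]
 [-0.001 -0.312  0.95  -0.147]
 [ 0.     0.     0.     1.   ]]
[[350.7   0.  277.5]
 [  0.  350.7 211.2]
 [  0.    0.    1. ]]
```

>>> {"api": "move_arm", "payload": {"increments": [{"offset": [-40, -12, 0], "dr": [0, 0, 0], "gripper": 60}, {"offset": [-80, -24, 0], "dr": [0, 0, 0], "gripper": 60}, {"offset": [-120, -36, 0], "dr": [0, 0, 0], "gripper": 60}, {"offset": [-160, -48, 0], "dr": [0, 0, 0], "gripper": 60}, {"offset": [-190, -58, 0], "dr": [0, 0, 0], "gripper": 60}]}}

```text
time: 1.52
ee_pos: [0.3188, 0.3905, 0.2388]
eef_rot: [0.0, 0.146, 0.989, 0.0]
contact_force: [0.1, -0.2, -0.6]
finger_gap: 0.0598
grip_force: 0.0
```

>>> {"api": "move_arm", "payload": {"increments": [{"offset": [-30, -10, 0], "dr": [0, 0, 0], "gripper": 60}, {"offset": [-60, -25, 0], "dr": [0, 0, 0], "gripper": 60}, {"offset": [-90, -40, 0], "dr": [0, 0, 0], "gripper": 60}, {"offset": [-100, -46, 0], "dr": [0, 0, 0], "gripper": 60}, {"offset": [-100, -46, 0], "dr": [0, 0, 0], "gripper": 60}]}}

```text
time: 1.93
ee_pos: [0.4006, 0.3178, 0.2386]
eef_rot: [-0.0, 0.148, 0.989, -0.0]
contact_force: [-0.3, 0.2, 0.3]
finger_gap: 0.0602
grip_force: 0.0
```

```bash
cat > look.py <<'E'
from h import *
import sys
Z=dict(keeper=.064,wheel_white=.05,wheel_green=.036,wheel_red=.022,spindle=0,station_red=0,station_green=0,station_white=0,dish=0,oil_bottle=0)
st=observe(); im=snapshot("wrist"); save(im,sys.argv[1]); KT=cam("wrist",st); print(st["ee_pos"],st["time"])
for a in sys.argv[2:]:
    t,_,z=a.partition("="); z=float(z) if z else Z[t]
    for d in landmark_of(t,"wrist")[:2]: print(t,round(d["score"],2),np.round(d["location"],1),np.round(at_z(KT,d["location"],z)[:2],4))
E
python3 look.py w1 keeper wheel_white wheel_green wheel_red spindle station_green oil_bottle
```

```text
[0.4006209  0.31781988 0.23855568] 1.9333
keeper 0.65 [236.1 280.6] [0.4491 0.3065]
wheel_white 0.93 [233.9 275.3] [0.4507 0.3005]
wheel_green 0.82 [230.  280.4] [0.4534 0.3052]
station_green 0.8 [250.7 124.3] [0.4376 0.1146]
```

View pics/w1.png

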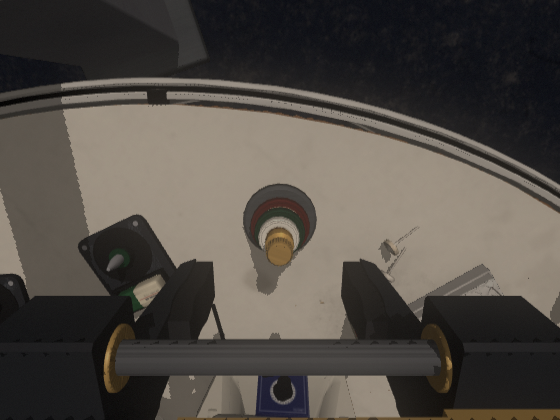

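The wrist picture (image down points away from the robot) shows the stack with the keeper head at (279,245) and the foot's circle centred near (280,220). The green station is on the left with its pin at (120,262). I'll check the estimate by overlay.

```bash
cat >> h.py <<'E'
def circ(im,KT,c,z,r,col):
    a=np.linspace(0,2*np.pi,60); P=np.array([proj(KT,np.array([c[0]+r*np.cos(t),c[1]+r*np.sin(t),z])) for t in a])
    cv2.polylines(im,[np.int32(P*16)],True,col,1,cv2.LINE_AA,4)
def boxpoly(im,KT,c,yaw,x0,x1,y0,y1,z,col):
    R2=np.array([[np.cos(yaw),-np.sin(yaw)],[np.sin(yaw),np.cos(yaw)]])
    P=[proj(KT,np.r_[c+R2@p,z]) for p in ([x0,y0],[x1,y0],[x1,y1],[x0,y1])]
    cv2.polylines(im,[np.int32(np.array(P)*16)],True,col,1,cv2.LINE_AA,4)
E
python3 - <<'E'
from h import *
KT=cam("wrist"); im=cv2.imread("pics/w1.png")
print(at_z(KT,[220,280],.012),at_z(KT,[253,279],.097))
# dark foot + stack mask
g=im.max(2); roi=np.zeros_like(g); roi[170:280,235:330]=1
c=np.array([.4525,.3025])
for z,r in((.012,.042),(.0345,.032),(.0485,.0265),(.0625,.021),(.097,.012)): circ(im,KT,c,z,r,(255,255,0))
boxpoly(im,KT,np.array([.4376,.1146]),.3,-.036,.072,-.044,.044,.008,(0,255,255))
a=cv2.resize(im[170:280,230:330],None,fx=5,fy=5,interpolation=1); b=cv2.resize(im[200:330,70:140+70],None,fx=2,fy=2)
cv2.imwrite("pics/o1.png",np.hstack([a,cv2.copyMakeBorder(b,0,a.shape[0]-b.shape[0],0,0,0)]))
E
```

```text
[0.44877542 0.30831386 0.012     ] [0.44955582 0.30648893 0.097     ]
```

View pics/o1.png

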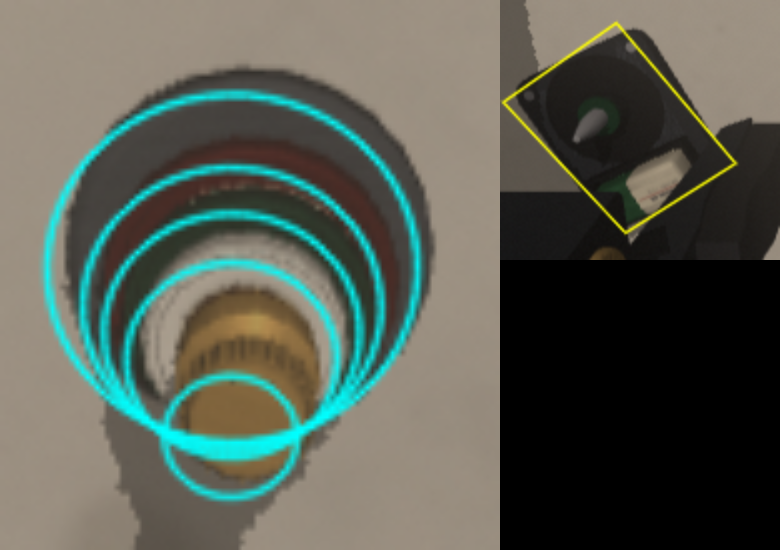

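>>> {"api": "move_arm", "payload": {"increments": [{"offset": [-25, 2, 10], "dr": [0, 0, 0], "gripper": 50}, {"offset": [-51, 3, 30], "dr": [0, 0, 0], "gripper": 50}, {"offset": [-51, 3, 60], "dr": [0, 0, 0], "gripper": 50}, {"offset": [-51, 3, 90], "dr": [0, 0, 0], "gripper": 50}, {"offset": [-51, 3, 95], "dr": [0, 0, 0], "gripper": 50}]}}

```text
time: 2.75
ee_pos: [0.4469, 0.3069, 0.1393]
eef_rot: [-0.003, 0.146, 0.989, -0.002]
contact_force: [-1.0, -0.8, -0.4]
finger_gap: 0.0498
grip_force: 0.0
```

```bash
python3 look.py w2 keeper wheel_white wheel_green; python3 - <<'E'
from h import *
KT=cam("wrist"); im=cv2.imread("pics/w2.png")
c=np.array([.4495,.307])
for z,r in((.012,.042),(.0345,.032),(.0485,.0265),(.0625,.021),(.097,.012)): circ(im,KT,c,z,r,(255,255,0))
cv2.imwrite("pics/o2.png",im)
E
```

```text
[0.44685748 0.30685241 0.13925427] 2.75
keeper 0.72 [232.6 277.7] [0.4527 0.3051]
wheel_white 0.66 [224.8 272.1] [0.451  0.3014]
```

View pics/o2.png

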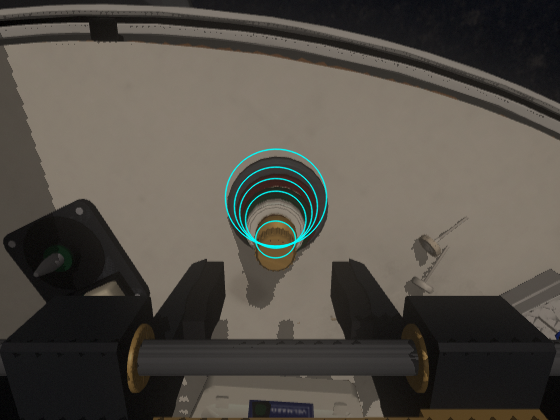

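The overlay sits about 10 px too high at the keeper (head at row 257). The arm was probably still settling, so I'll measure again at rest.

```bash
python3 look.py w3 keeper wheel_white wheel_green; python3 - <<'E'
from h import *
print(observe()["ee_pos"],observe()["qvel"])
KT=cam("wrist"); im=cv2.imread("pics/w3.png")
# brass mask
hsv=cv2.cvtColor(im,cv2.COLOR_BGR2HSV); m=cv2.inRange(hsv,(12,110,60),(25,255,255)); m[:200]=0;m[300:]=0;m[:,:230]=0;m[:,330:]=0
ys,xs=np.nonzero(m); print(xs.min(),xs.max(),ys.min(),ys.max())
c=np.array([.453,.305])
for z,r in((.012,.042),(.0345,.032),(.0485,.0265),(.0625,.021),(.097,.012)): circ(im,KT,c,z,r,(255,255,0))
cv2.imwrite("pics/o3.png",cv2.resize(im[130:300,190:370],None,fx=3,fy=3))
E
```

```text
[0.44943369 0.30815087 0.14560241] 2.95
wheel_white 0.65 [220.  270.2] [0.4527 0.3021]
[0.44929098 0.30786024 0.14508369] [-0.00184162  0.00649446  0.00770279 -0.00045578 -0.00368855  0.0002995 ]
252 292 208 261
```

View pics/o3.png

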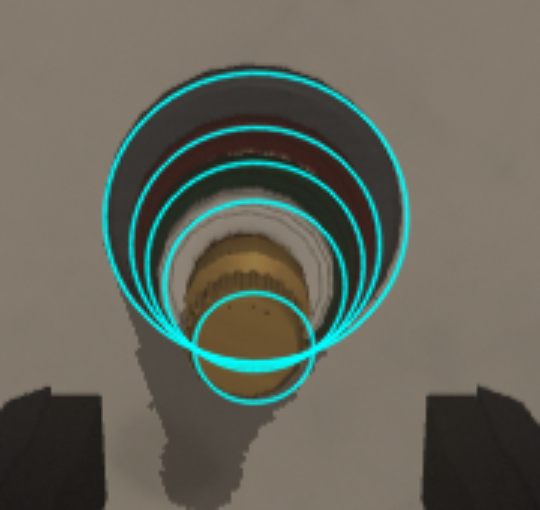

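The settled overlay matches: the spindle is at about (0.4525, 0.3055). Now I descend on the keeper head and grip.

>>> {"api": "move_arm", "payload": {"increments": [{"offset": [-3, -1, 20], "dr": [0, 0, 0], "gripper": 50}, {"offset": [-4, -1, 45], "dr": [0, 0, 0], "gripper": 50}, {"offset": [-4, -1, 60], "dr": [0, 0, 0], "gripper": 50}, {"offset": [-4, -1, 64], "dr": [0, 0, 0], "gripper": 50}, {"offset": [-4, -1, 64], "dr": [0, 0, 0], "gripper": 50}], "grip_force": 15}}

```text
time: 3.57
ee_pos: [0.4523, 0.3054, 0.0795]
eef_rot: [-0.0, 0.146, 0.989, -0.0]
contact_force: [0.4, -0.1, 0.8]
finger_gap: 0.0502
grip_force: 0.0
```

>>> {"api": "move_arm", "payload": {"increments": [{"offset": [0, 0, 0], "dr": [0, 0, 0], "gripper": 18}, {"offset": [0, 0, 0], "dr": [0, 0, 0], "gripper": 18}, {"offset": [0, 0, 0], "dr": [0, 0, 0], "gripper": 18}, {"offset": [0, 0, 0], "dr": [0, 0, 0], "gripper": 18}, {"offset": [0, 0, 0], "dr": [0, 0, 0], "gripper": 18}]}}

```text
time: 3.98
ee_pos: [0.4527, 0.3055, 0.0804]
eef_rot: [0.0, 0.146, 0.989, 0.0]
contact_force: [-0.1, -1.1, 2.4]
finger_gap: 0.0231
grip_force: 15.0
```

>>> {"api": "move_arm", "payload": {"increments": [{"offset": [0, 0, -30], "dr": [0, 0, 0], "gripper": 18}, {"offset": [0, 0, -65], "dr": [0, 0, 0], "gripper": 18}, {"offset": [0, 0, -100], "dr": [0, 0, 0], "gripper": 18}, {"offset": [-6, -15, -120], "dr": [0, 0, 0], "gripper": 18}, {"offset": [-20, -48, -125], "dr": [0, 0, 0], "gripper": 18}]}}

```text
time: 4.4
ee_pos: [0.4584, 0.2556, 0.2087]
eef_rot: [0.003, 0.144, 0.99, 0.002]
contact_force: [0.8, -0.5, -0.6]
finger_gap: 0.0232
grip_force: 15.0
```

>>> {"api": "move_arm", "payload": {"increments": [{"offset": [-14, -34, 0], "dr": [0, 0, 0], "gripper": 18}, {"offset": [-28, -68, 0], "dr": [0, 0, 0], "gripper": 18}, {"offset": [-42, -102, 0], "dr": [0, 0, 0], "gripper": 18}, {"offset": [-54, -128, 0], "dr": [0, 0, 0], "gripper": 18}, {"offset": [-54, -128, 0], "dr": [0, 0, 0], "gripper": 18}]}}

```text
time: 4.82
ee_pos: [0.473, 0.1117, 0.2049]
eef_rot: [0.0, 0.148, 0.989, -0.0]
contact_force: [-0.6, 0.8, -0.6]
finger_gap: 0.0234
grip_force: 15.0
```

>>> {"api": "move_arm", "payload": {"increments": [{"offset": [0, 0, 0], "dr": [0, 0, 0], "gripper": 18}, {"offset": [0, 0, 0], "dr": [0, 0, 0], "gripper": 18}, {"offset": [0, 0, 0], "dr": [0, 0, 0], "gripper": 18}, {"offset": [0, 0, 0], "dr": [0, 0, 0], "gripper": 18}, {"offset": [0, 0, 0], "dr": [0, 0, 0], "gripper": 18}]}}

```text
time: 5.23
ee_pos: [0.4723, 0.1163, 0.2047]
eef_rot: [-0.0, 0.145, 0.989, 0.0]
contact_force: [-0.1, 0.3, -1.5]
finger_gap: 0.0235
grip_force: 15.0
```

```bash
python3 look.py w4 station_green station_white dish keeper
```

```text
[0.47231467 0.1163481  0.2046921 ] 5.2333
station_green 0.85 [150.  267.3] [0.4402 0.1157]
station_white 0.84 [210.4 103. ] [ 0.451  -0.0688]
keeper 0.78 [266.1 279.2] [0.5353 0.0994]
```

View pics/w4.png

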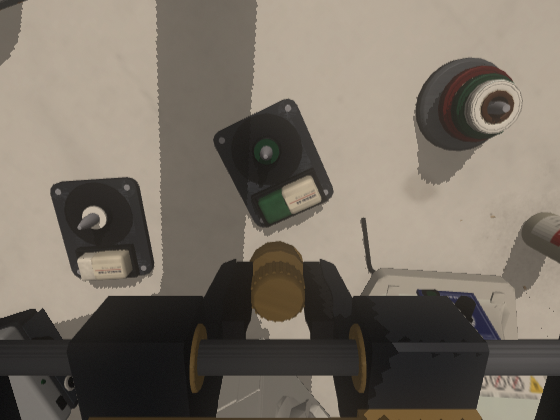

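The keeper is held (head at (277,300)). The green station's pin is at (266,152) with its bar at (290,200), the white station's pin is at (97,217), and the stack's top hub is at (498,105). Next I fit station outlines on the base-top plane.

```bash
cat > fit.py <<'E'
from h import *
def fit(im,KT,guess,name=""):
    # dark base -> z=8 mm plane (rectangle 108x88, centre 18 mm ahead of the pin)
    m=cv2.inRange(im.max(2),0,75); 
    roi=np.zeros_like(m); u=proj(KT,np.array([guess[0]+.018*np.cos(guess[2]),guess[1]+.018*np.sin(guess[2]),.008])); s=np.linalg.norm(proj(KT,np.array([*guess[:2],.008]))-proj(KT,np.array([guess[0],guess[1]+.1,.008])))
    cv2.circle(roi,tuple(int(v) for v in u),int(s*.78),255,-1); m&=roi
    m=cv2.morphologyEx(m,cv2.MORPH_OPEN,np.ones((3,3)))
    n,lab,stt,_=cv2.connectedComponentsWithStats(m); k=1+np.argmax(stt[1:,4])
    cs,_=cv2.findContours(np.uint8(lab==k),cv2.RETR_EXTERNAL,cv2.CHAIN_APPROX_NONE)
    c=max(cs,key=len)[:,0]; W=np.array([at_z(KT,(p[1],p[0]),.008)[:2] for p in c])
    (cx,cy),(w,h),a=cv2.minAreaRect(np.float32(W*1000)); 
    cand=[np.radians(a+90*i) for i in range(4)]; yaw=min(cand,key=lambda t:abs(np.angle(np.exp(1j*(t-guess[2])))))
    yaw=np.angle(np.exp(1j*yaw)); pin=np.array([cx,cy])/1000-.018*np.array([np.cos(yaw),np.sin(yaw)])
    print(name,"rect",round(w,1),round(h,1),"yaw deg",round(np.degrees(yaw),1),"pin",np.round(pin,4)); return pin,yaw
E
python3 - <<'E'
from fit import *
KT=cam("wrist"); im=cv2.imread("pics/w4.png")
fit(im,KT,(.440,.116,.35),"green"); fit(im,KT,(.451,-.069,-.08),"white")
for t,l in(("green seat",(152,265)),("white seat",(216,95))): print(t,at_z(KT,l,.018))
print("green tip",at_z(KT,(148,266.5),.046))
E
```

```text
green rect 108.7 87.7 yaw deg 8.4 pin [0.4392 0.1147]
white rect 90.9 111.3 yaw deg -12.9 pin [ 0.4532 -0.0694]
green seat [0.4391645  0.11374939 0.018     ]
white seat [ 0.45106878 -0.06892914  0.018     ]
green tip [0.43248618 0.11818277 0.046     ]
```

>>> {"api": "move_arm", "payload": {"increments": [{"offset": [-28, -25, 0], "dr": [0, 0, -5], "gripper": 18}, {"offset": [-56, -50, 0], "dr": [0, 0, -11], "gripper": 18}, {"offset": [-84, -75, 0], "dr": [0, 0, -17], "gripper": 18}, {"offset": [-112, -100, 0], "dr": [0, 0, -17], "gripper": 18}, {"offset": [-130, -120, 0], "dr": [0, 0, -17], "gripper": 18}]}}

```text
time: 5.9
ee_pos: [0.5635, -0.0394, 0.2045]
eef_rot: [0.0, -0.002, 1.0, -0.0]
contact_force: [0.9, 0.9, -0.7]
finger_gap: 0.0232
grip_force: 15.0
```

>>> {"api": "move_arm", "payload": {"increments": [{"offset": [0, 0, 0], "dr": [0, 0, 0], "gripper": 18}, {"offset": [0, 0, 0], "dr": [0, 0, 0], "gripper": 18}, {"offset": [0, 0, 0], "dr": [0, 0, 0], "gripper": 18}, {"offset": [0, 0, 0], "dr": [0, 0, 0], "gripper": 18}, {"offset": [0, 0, 0], "dr": [0, 0, 0], "gripper": 18}]}}

```text
time: 6.32
ee_pos: [0.562, -0.0358, 0.205]
eef_rot: [0.0, -0.003, 1.0, 0.0]
contact_force: [-0.6, 0.5, 0.1]
finger_gap: 0.0234
grip_force: 15.0
```

```bash
python3 look.py w5 station_red station_white dish; python3 - <<'E'
from fit import *
print(observe()["eef_rot"])
KT=cam("wrist"); im=cv2.imread("pics/w5.png")
fit(im,KT,(.452,-.069,-.2),"white")
E
```

```text
[ 0.56203936 -0.03580644  0.20496741] 6.3167
station_white 0.66 [ 60.8 241.4] [ 0.4498 -0.0693]
dish 0.96 [220.1 247.5] [ 0.6062 -0.067 ]
[ 1.17985081e-04 -2.28603696e-03  9.99997380e-01 -2.82034785e-05]
white rect 87.5 107.3 yaw deg -12.9 pin [ 0.4526 -0.0707]
```

View pics/w5.png

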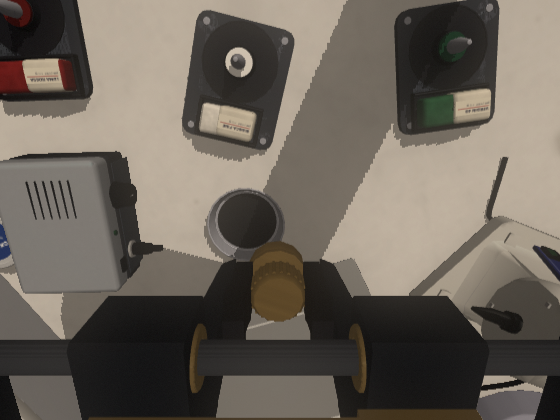

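Dish centre is at (246,222), the white station's pin at (238,61), and a grey box with a knob ends at (160,248). Something starts near row 320 behind the fingers, so I check clearances.

```bash
python3 - <<'E'
from fit import *
KT=cam("wrist"); im=cv2.imread("pics/w5.png")
fit(im,KT,(.439,.115,.15),"green")
for n,l in(("kiln?",(322,277)),("knob",(248,160)),("box corner",(165,135)),("dish",(222,246))):
  for z in (0,.06,.1): print(n,z,np.round(at_z(KT,l,z)[:2],3))
E
python3 - <<'E'
import cv2
im=cv2.imread("pics/top0.png"); cv2.imwrite("pics/c.png",cv2.resize(im[90:260,240:440],None,fx=3,fy=3))
E
```

```text
green rect 107.9 90.5 yaw deg 8.4 pin [0.4393 0.1138]
kiln? 0 [ 0.734 -0.036]
kiln? 0.06 [ 0.69  -0.036]
kiln? 0.1 [ 0.662 -0.036]
knob 0 [ 0.639 -0.164]
knob 0.06 [ 0.612 -0.142]
knob 0.1 [ 0.594 -0.128]
box corner 0 [ 0.548 -0.18 ]
box corner 0.06 [ 0.536 -0.156]
box corner 0.1 [ 0.529 -0.139]
dish 0 [ 0.608 -0.069]
dish 0.06 [ 0.587 -0.064]
dish 0.1 [ 0.572 -0.06 ]
```

View pics/c.png

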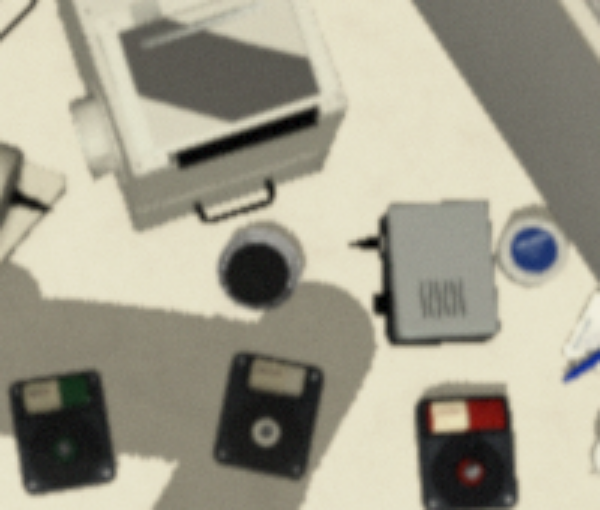

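Dish area: the kiln's handle is about 45 mm beyond the dish and the grey box is to the right, so I descend straight, aiming at about (0.600, -0.060).

>>> {"api": "move_arm", "payload": {"increments": [{"offset": [-19, -12, 0], "dr": [0, 0, 0], "gripper": 18}, {"offset": [-38, -24, 20], "dr": [0, 0, 0], "gripper": 18}, {"offset": [-38, -24, 50], "dr": [0, 0, 0], "gripper": 18}, {"offset": [-38, -24, 85], "dr": [0, 0, 0], "gripper": 18}, {"offset": [-38, -24, 120], "dr": [0, 0, 0], "gripper": 18}]}}

```text
time: 6.93
ee_pos: [0.6006, -0.0607, 0.0836]
eef_rot: [0.001, -0.002, 1.0, -0.0]
contact_force: [0.9, -0.0, -0.4]
finger_gap: 0.0235
grip_force: 15.0
```

>>> {"api": "move_arm", "payload": {"increments": [{"offset": [0, 0, 30], "dr": [0, 0, 0], "gripper": 18}, {"offset": [0, 0, 50], "dr": [0, 0, 0], "gripper": 18}, {"offset": [0, 0, 60], "dr": [0, 0, 0], "gripper": 18}, {"offset": [0, 0, 63], "dr": [0, 0, 0], "gripper": 18}, {"offset": [0, 0, 63], "dr": [0, 0, 0], "gripper": 18}]}}

```text
time: 7.35
ee_pos: [0.6006, -0.0607, 0.022]
eef_rot: [0.0, -0.002, 1.0, -0.0]
contact_force: [-0.3, 0.6, -0.8]
finger_gap: 0.0232
grip_force: 15.0
```

>>> {"api": "move_arm", "payload": {"increments": [{"offset": [0, 0, 0], "dr": [0, 0, 0], "gripper": 18}, {"offset": [0, 0, 0], "dr": [0, 0, 0], "gripper": 40}, {"offset": [0, 0, 0], "dr": [0, 0, 0], "gripper": 40}, {"offset": [0, 0, 0], "dr": [0, 0, 0], "gripper": 40}, {"offset": [0, 0, 0], "dr": [0, 0, 0], "gripper": 40}]}}

```text
time: 7.77
ee_pos: [0.6006, -0.0608, 0.0223]
eef_rot: [0.0, -0.002, 1.0, -0.0]
contact_force: [0.5, -1.0, 1.1]
finger_gap: 0.04
grip_force: 0.0
```

>>> {"api": "move_arm", "payload": {"increments": [{"offset": [0, 0, -25], "dr": [0, 0, 0], "gripper": 40}, {"offset": [0, 0, -65], "dr": [0, 0, 0], "gripper": 40}, {"offset": [0, 0, -105], "dr": [0, 0, 0], "gripper": 40}, {"offset": [0, 0, -145], "dr": [0, 0, 0], "gripper": 40}, {"offset": [10, 0, -180], "dr": [0, 0, 0], "gripper": 40}]}}

```text
time: 8.18
ee_pos: [0.5911, -0.0608, 0.2047]
eef_rot: [0.001, -0.002, 1.0, -0.0]
contact_force: [0.9, 0.0, -0.2]
finger_gap: 0.0405
grip_force: 0.0
```

>>> {"api": "move_arm", "payload": {"increments": [{"offset": [25, -25, -5], "dr": [0, 0, 0], "gripper": 60}, {"offset": [50, -52, -10], "dr": [0, 0, 0], "gripper": 60}, {"offset": [76, -80, -15], "dr": [0, 0, 0], "gripper": 60}, {"offset": [102, -108, -15], "dr": [0, 0, 0], "gripper": 60}, {"offset": [125, -132, -15], "dr": [0, 0, 0], "gripper": 60}]}}

```text
time: 8.6
ee_pos: [0.4644, -0.1945, 0.2174]
eef_rot: [0.0, -0.002, 1.0, -0.0]
contact_force: [-0.2, -1.6, 0.3]
finger_gap: 0.0598
grip_force: 0.0
```

>>> {"api": "move_arm", "payload": {"increments": [{"offset": [20, -20, 0], "dr": [0, 0, 0], "gripper": 60}, {"offset": [35, -40, 0], "dr": [0, 0, 0], "gripper": 60}, {"offset": [35, -40, 0], "dr": [0, 0, 0], "gripper": 60}, {"offset": [35, -40, 0], "dr": [0, 0, 0], "gripper": 60}, {"offset": [35, -40, 0], "dr": [0, 0, 0], "gripper": 60}]}}

```text
time: 9.02
ee_pos: [0.4315, -0.2329, 0.2169]
eef_rot: [0.0, -0.002, 1.0, 0.0]
contact_force: [0.8, -0.2, 0.7]
finger_gap: 0.0602
grip_force: 0.0
```

```bash
sleep 0; python3 look.py w6 station_red keeper=.003 dish; python3 - <<'E'
from fit import *
KT=cam("wrist"); im=cv2.imread("pics/w6.png")
p,y=fit(im,KT,(.400,-.249,-.05),"red")
E
```

```text
[ 0.43145001 -0.2329261   0.2168851 ] 9.0167
station_red 0.87 [161.9 255. ] [ 0.4154 -0.256 ]
keeper 0.6 [318.1 424.3] [ 0.6031 -0.0552]
dish 0.72 [322.1 412.3] [ 0.611  -0.0676]
dish 0.24 [193.9 429.2] [ 0.4492 -0.0695]
red rect 109.6 88.1 yaw deg 2.3 pin [ 0.4139 -0.2563]
```

View pics/w6.png

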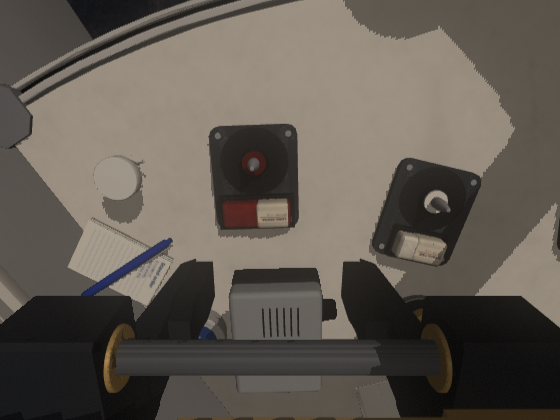

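Red pin is at (254,162), with the station nearly square (yaw 2°); the keeper shows in the dish near (420,318). Now back to the stack for the white wheel, turning to the white station's yaw on the way.

>>> {"api": "move_arm", "payload": {"increments": [{"offset": [-2, 35, 0], "dr": [0, 0, 6.5], "gripper": 62}, {"offset": [-4, 75, 0], "dr": [0, 0, 13], "gripper": 62}, {"offset": [-6, 115, 0], "dr": [0, 0, 13], "gripper": 62}, {"offset": [-8, 155, 0], "dr": [0, 0, 13], "gripper": 62}, {"offset": [-8, 195, 0], "dr": [0, 0, 13], "gripper": 62}]}}

```text
time: 9.63
ee_pos: [0.4383, -0.0361, 0.2168]
eef_rot: [0.0, 0.111, 0.994, 0.0]
contact_force: [1.9, 0.4, 0.7]
finger_gap: 0.062
grip_force: 0.0
```

>>> {"api": "move_arm", "payload": {"increments": [{"offset": [7, 39, 0], "dr": [0, 0, 0], "gripper": 62}, {"offset": [15, 78, 0], "dr": [0, 0, 0], "gripper": 62}, {"offset": [22, 117, 0], "dr": [0, 0, 0], "gripper": 62}, {"offset": [30, 156, 0], "dr": [0, 0, 0], "gripper": 62}, {"offset": [37, 195, 0], "dr": [0, 0, 0], "gripper": 62}]}}

```text
time: 10.05
ee_pos: [0.4448, 0.1627, 0.2169]
eef_rot: [0.0, 0.111, 0.994, 0.0]
contact_force: [1.4, -0.5, -0.5]
finger_gap: 0.0619
grip_force: 0.0
```

>>> {"api": "move_arm", "payload": {"increments": [{"offset": [7, 39, 0], "dr": [0, 0, 0], "gripper": 62}, {"offset": [15, 78, 10], "dr": [0, 0, 0], "gripper": 62}, {"offset": [22, 117, 30], "dr": [0, 0, 0], "gripper": 62}, {"offset": [26, 138, 60], "dr": [0, 0, 0], "gripper": 62}, {"offset": [26, 138, 90], "dr": [0, 0, 0], "gripper": 62}]}}

```text
time: 10.47
ee_pos: [0.4498, 0.3048, 0.1256]
eef_rot: [0.001, 0.109, 0.994, 0.001]
contact_force: [0.8, 0.1, -0.9]
finger_gap: 0.0621
grip_force: 0.0
```

>>> {"api": "move_arm", "payload": {"increments": [{"offset": [0, 0, 20], "dr": [0, 0, 0], "gripper": 62}, {"offset": [0, 0, 27], "dr": [0, 0, 0], "gripper": 62}, {"offset": [0, 0, 27], "dr": [0, 0, 0], "gripper": 62}, {"offset": [0, 0, 27], "dr": [0, 0, 0], "gripper": 62}, {"offset": [0, 0, 27], "dr": [0, 0, 0], "gripper": 62}]}}

```text
time: 10.88
ee_pos: [0.4513, 0.3006, 0.1013]
eef_rot: [0.001, 0.111, 0.994, 0.001]
contact_force: [0.2, 0.2, 0.5]
finger_gap: 0.0621
grip_force: 0.0
```

```bash
cat > goto.py <<'E'
# world target x y z -> offset along the tool axes (mm)
from h import *
import sys
st=observe(); q=st["eef_rot"]; M=R.from_quat([q[1],q[2],q[3],q[0]]).as_matrix()
print("pos",np.round(st["ee_pos"],4),"axes x",np.round(M[:2,0],3),"y",np.round(M[:2,1],3),"yaw of y",round(np.degrees(np.arctan2(M[1,1],M[0,1])),1),"t",st["time"])
for a in sys.argv[1:]: print(a,np.round(M.T@(np.array(eval(a))-st["ee_pos"])*1000,1))
E
python3 look.py w7 wheel_white wheel_green spindle; python3 goto.py .4525,.3055,.0515; python3 - <<'E'
from h import *
KT=cam("wrist"); im=cv2.imread("pics/w7.png"); c=np.array([.4525,.3055])
for z,r in((.012,.042),(.0345,.032),(.0485,.0265),(.0625,.021),(.072,.005)): circ(im,KT,c,z,r,(255,255,0))
cv2.imwrite("pics/o7.png",cv2.resize(im[90:300,170:390],None,fx=2.5,fy=2.5))
E
```

```text
[0.45131906 0.30057461 0.10133178] 10.8833
wheel_white 0.65 [237.3 278.4] [0.4518 0.3014]
wheel_green 0.92 [228.5 284.3] [0.4523 0.3053]
pos [0.4509 0.3004 0.1006] axes x [-0.975  0.221] y [0.221 0.975] yaw of y 77.2 t 11.0833
.4525,.3055,.0515 [-0.3  5.3 49.1]
```

View pics/o7.png

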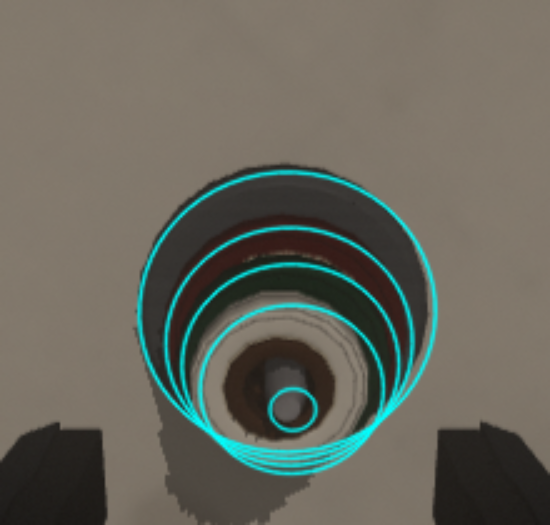

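The overlay matches at the foot and pin; the white wheel itself lies about 2–3 mm toward −x/−y (centre about (0.4505, 0.3035)). I'll descend and grip there.

>>> {"api": "move_arm", "payload": {"increments": [{"offset": [1, 3, 15], "dr": [0, 0, 0], "gripper": 62}, {"offset": [1, 3, 32], "dr": [0, 0, 0], "gripper": 62}, {"offset": [1, 3, 44], "dr": [0, 0, 0], "gripper": 62}, {"offset": [1, 3, 49], "dr": [0, 0, 0], "gripper": 62}, {"offset": [1, 3, 49], "dr": [0, 0, 0], "gripper": 62}], "grip_force": 12}}

```text
time: 11.5
ee_pos: [0.4499, 0.3033, 0.0502]
eef_rot: [-0.001, 0.111, 0.994, -0.0]
contact_force: [-0.0, -0.3, -0.5]
finger_gap: 0.062
grip_force: 0.0
```

>>> {"api": "move_arm", "payload": {"increments": [{"offset": [0, 0, 0], "dr": [0, 0, 0], "gripper": 36}, {"offset": [0, 0, 0], "dr": [0, 0, 0], "gripper": 36}, {"offset": [0, 0, 0], "dr": [0, 0, 0], "gripper": 36}, {"offset": [0, 0, 0], "dr": [0, 0, 0], "gripper": 36}, {"offset": [0, 0, 0], "dr": [0, 0, 0], "gripper": 36}]}}

```text
time: 11.92
ee_pos: [0.4506, 0.3036, 0.0514]
eef_rot: [0.001, 0.111, 0.994, 0.0]
contact_force: [-1.2, -0.1, 4.0]
finger_gap: 0.042
grip_force: 12.0
```

>>> {"api": "move_arm", "payload": {"increments": [{"offset": [0, 0, -10], "dr": [0, 0, 0], "gripper": 36}, {"offset": [0, 0, -30], "dr": [0, 0, 0], "gripper": 36}, {"offset": [0, 0, -60], "dr": [0, 0, 0], "gripper": 36}, {"offset": [0, 0, -90], "dr": [0, 0, 0], "gripper": 36}, {"offset": [0, 0, -100], "dr": [0, 0, 0], "gripper": 36}]}}

```text
time: 12.33
ee_pos: [0.4514, 0.3041, 0.1554]
eef_rot: [0.003, 0.111, 0.994, 0.001]
contact_force: [1.1, 0.2, 0.2]
finger_gap: 0.0416
grip_force: 12.0
```

>>> {"api": "move_arm", "payload": {"increments": [{"offset": [0, 0, 0], "dr": [0, 0, 0], "gripper": 36}, {"offset": [0, 0, 0], "dr": [0, 0, 0], "gripper": 36}, {"offset": [0, 0, 0], "dr": [0, 0, 0], "gripper": 36}, {"offset": [0, 0, 0], "dr": [0, 0, 0], "gripper": 36}, {"offset": [0, 0, 0], "dr": [0, 0, 0], "gripper": 36}]}}

```text
time: 12.75
ee_pos: [0.4498, 0.3033, 0.1495]
eef_rot: [-0.001, 0.111, 0.994, -0.001]
contact_force: [0.1, 0.2, -0.2]
finger_gap: 0.0418
grip_force: 12.0
```

```bash
python3 look.py w8 wheel_white=.15 wheel_green spindle; python3 goto.py .4525,-.0703,.15; python3 - <<'E'
from h import *
st=observe(); KT=cam("wrist",st); im=cv2.imread("pics/w8.png"); c=st["ee_pos"]
circ(im,KT,c[:2],c[2]+.0115,.021,(255,255,0));circ(im,KT,c[:2],c[2]+.0125,.008,(255,255,0))
circ(im,KT,np.array([.4525,.3055]),.0485,.0265,(0,255,255))
cv2.imwrite("pics/o8.png",cv2.resize(im[130:330,170:390],None,fx=3,fy=3))
E
```

```text
[0.44976382 0.30330639 0.14953211] 12.75
wheel_white 0.66 [279.3 274. ] [0.4495 0.302 ]
wheel_green 0.86 [209.4 278.2] [0.452  0.3035]
pos [0.4501 0.3034 0.1503] axes x [-0.975  0.221] y [0.221 0.975] yaw of y 77.2 t 12.95
.4525,-.0703,.15 [ -85.  -364.     0.4]
```

View pics/o8.png

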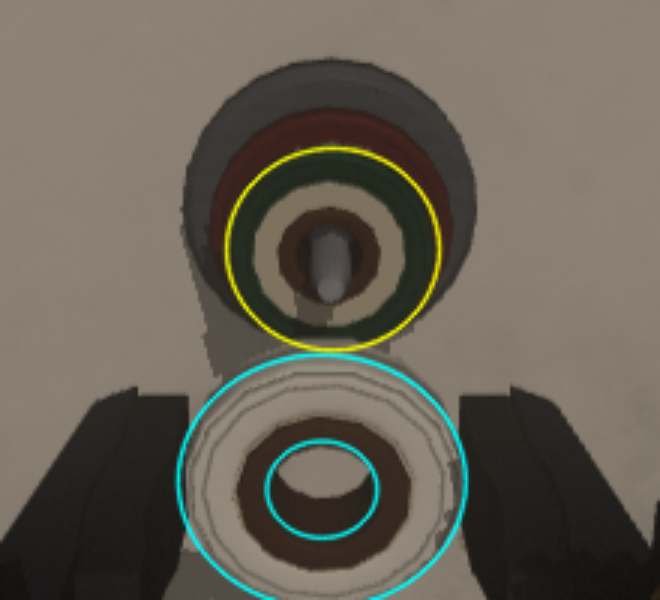

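White wheel is held level, with its bore on the tool axis to about 1 mm. Carry it to the white station.

>>> {"api": "move_arm", "payload": {"increments": [{"offset": [-6, -27, 0], "dr": [0, 0, 0], "gripper": 36}, {"offset": [-15, -64, 0], "dr": [0, 0, 0], "gripper": 36}, {"offset": [-24, -103, 0], "dr": [0, 0, 0], "gripper": 36}, {"offset": [-33, -142, 0], "dr": [0, 0, 0], "gripper": 36}, {"offset": [-42, -180, 0], "dr": [0, 0, 0], "gripper": 36}]}}

```text
time: 13.37
ee_pos: [0.4509, 0.117, 0.1507]
eef_rot: [0.0, 0.111, 0.994, -0.0]
contact_force: [1.1, 0.6, 0.8]
finger_gap: 0.0418
grip_force: 12.0
```

>>> {"api": "move_arm", "payload": {"increments": [{"offset": [-9, -39, 0], "dr": [0, 0, 0], "gripper": 36}, {"offset": [-18, -78, 0], "dr": [0, 0, 0], "gripper": 36}, {"offset": [-27, -117, 0], "dr": [0, 0, 0], "gripper": 36}, {"offset": [-36, -155, 0], "dr": [0, 0, 0], "gripper": 36}, {"offset": [-43, -184, 0], "dr": [0, 0, 0], "gripper": 36}]}}

```text
time: 13.78
ee_pos: [0.4523, -0.073, 0.1509]
eef_rot: [0.0, 0.112, 0.994, -0.0]
contact_force: [0.4, -0.2, -0.7]
finger_gap: 0.0414
grip_force: 12.0
```

>>> {"api": "move_arm", "payload": {"increments": [{"offset": [0, 0, 15], "dr": [0, 0, 0], "gripper": 36}, {"offset": [0, 0, 40], "dr": [0, 0, 0], "gripper": 36}, {"offset": [0, 0, 65], "dr": [0, 0, 0], "gripper": 36}, {"offset": [0, 0, 80], "dr": [0, 0, 0], "gripper": 36}, {"offset": [0, 0, 80], "dr": [0, 0, 0], "gripper": 36}]}}

```text
time: 14.2
ee_pos: [0.4511, -0.0698, 0.0682]
eef_rot: [-0.002, 0.111, 0.994, 0.001]
contact_force: [-0.4, -0.1, 0.2]
finger_gap: 0.042
grip_force: 12.0
```

>>> {"api": "move_arm", "payload": {"increments": [{"offset": [0, 0, 0], "dr": [0, 0, 0], "gripper": 36}, {"offset": [0, 0, 0], "dr": [0, 0, 0], "gripper": 36}, {"offset": [0, 0, 0], "dr": [0, 0, 0], "gripper": 36}, {"offset": [0, 0, 0], "dr": [0, 0, 0], "gripper": 36}, {"offset": [0, 0, 0], "dr": [0, 0, 0], "gripper": 36}]}}

```text
time: 14.62
ee_pos: [0.4529, -0.0704, 0.0714]
eef_rot: [0.001, 0.111, 0.994, -0.0]
contact_force: [0.1, -0.3, 0.1]
finger_gap: 0.0417
grip_force: 12.0
```

```bash
python3 look.py w9 wheel_white=.07 station_white; python3 goto.py .4527,-.0703,.0192; python3 - <<'E'
from fit import *
KT=cam("wrist"); im=cv2.imread("pics/w9.png"); fit(im,KT,(.4526,-.0703,-.225))
c=observe()["ee_pos"]; circ(im,KT,c[:2],c[2]+.0125,.008,(255,255,0)); circ(im,KT,np.array([.4527,-.0703]),.046,.002,(0,0,255)); circ(im,KT,np.array([.4527,-.0703]),.018,.012,(0,0,255))
boxpoly(im,KT,np.array([.4527,-.0703]),-.225,-.036,.072,-.044,.044,.008,(0,255,255))
cv2.imwrite("pics/o9.png",cv2.resize(im[110:310,150:410],None,fx=3,fy=3))
E
```

```text
[ 0.45289908 -0.07037159  0.07137191] 14.6167
wheel_white 0.74 [222.3 276.9] [ 0.4258 -0.0642]
wheel_white 0.65 [281.4 275.6] [ 0.4549 -0.0715]
station_white 0.77 [222.1 277.4] [ 0.4507 -0.0696]
pos [ 0.4527 -0.0703  0.071 ] axes x [-0.975  0.221] y [0.221 0.975] yaw of y 77.2 t 14.7667
.4527,-.0703,.0192 [ 0.   0.  51.8]
 rect 164.1 144.5 yaw deg 7.1 pin [ 0.4723 -0.0898]
```

View pics/o9.png

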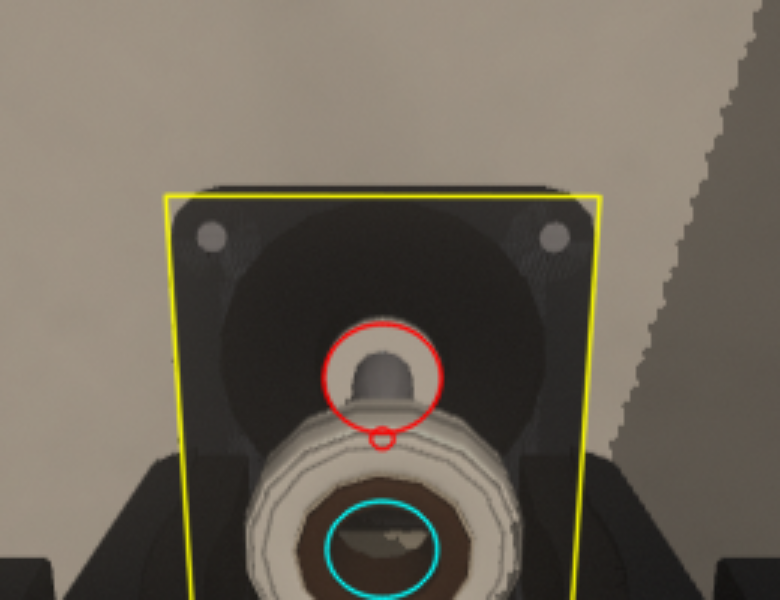

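The bore sits right over the white pin line; the pin is about 1 mm nearer the robot than the overlay. Lower, release, retreat.

>>> {"api": "move_arm", "payload": {"increments": [{"offset": [1, 0, 12], "dr": [0, 0, 0], "gripper": 36}, {"offset": [1, 0, 25], "dr": [0, 0, 0], "gripper": 36}, {"offset": [1, 0, 38], "dr": [0, 0, 0], "gripper": 36}, {"offset": [1, 0, 48], "dr": [0, 0, 0], "gripper": 36}, {"offset": [1, 0, 51], "dr": [0, 0, 0], "gripper": 36}]}}

```text
time: 15.18
ee_pos: [0.4512, -0.0699, 0.0189]
eef_rot: [-0.001, 0.111, 0.994, 0.0]
contact_force: [-4.5, 1.6, 15.5]
finger_gap: 0.0413
grip_force: 12.0
```

>>> {"api": "move_arm", "payload": {"increments": [{"offset": [0, 0, 0], "dr": [0, 0, 0], "gripper": 36}, {"offset": [0, 0, 0], "dr": [0, 0, 0], "gripper": 36}, {"offset": [0, 0, 0], "dr": [0, 0, 0], "gripper": 56}, {"offset": [0, 0, 0], "dr": [0, 0, 0], "gripper": 56}, {"offset": [0, 0, 0], "dr": [0, 0, 0], "gripper": 56}]}}

```text
time: 15.6
ee_pos: [0.4518, -0.0701, 0.0199]
eef_rot: [0.0, 0.111, 0.994, -0.0]
contact_force: [0.5, 0.1, -1.2]
finger_gap: 0.0557
grip_force: 0.0
```

>>> {"api": "move_arm", "payload": {"increments": [{"offset": [0, 0, 0], "dr": [0, 0, 0], "gripper": 56}, {"offset": [0, 0, -20], "dr": [0, 0, 0], "gripper": 60}, {"offset": [0, 0, -55], "dr": [0, 0, 0], "gripper": 60}, {"offset": [0, 0, -90], "dr": [0, 0, 0], "gripper": 60}, {"offset": [0, 0, -90], "dr": [0, 0, 0], "gripper": 60}]}}

```text
time: 16.02
ee_pos: [0.4541, -0.071, 0.1151]
eef_rot: [0.005, 0.111, 0.994, -0.001]
contact_force: [1.4, -0.0, 1.0]
finger_gap: 0.0599
grip_force: 0.0
```

>>> {"api": "move_arm", "payload": {"increments": [{"offset": [0, 0, 0], "dr": [0, 0, 0], "gripper": 60}, {"offset": [0, 0, 0], "dr": [0, 0, 0], "gripper": 60}, {"offset": [0, 0, 0], "dr": [0, 0, 0], "gripper": 60}, {"offset": [0, 0, 0], "dr": [0, 0, 0], "gripper": 60}, {"offset": [0, 0, 0], "dr": [0, 0, 0], "gripper": 60}]}}

```text
time: 16.43
ee_pos: [0.4513, -0.07, 0.1089]
eef_rot: [-0.001, 0.111, 0.994, 0.0]
contact_force: [0.9, -0.1, -0.6]
finger_gap: 0.0599
grip_force: 0.0
```

```bash
cat > disc.py <<'E'
# fit of the felt's outer circle (world x,y) by template: best contrast of a colour mask
from h import *
def disc(im,KT,kind,z,r,guess):
    hsv=cv2.cvtColor(im,cv2.COLOR_BGR2HSV)
    m=dict(white=cv2.inRange(hsv,(0,0,110),(180,45,255)),green=cv2.inRange(hsv,(45,70,20),(95,255,130)),red=cv2.inRange(hsv,(170,90,30),(180,255,160))|cv2.inRange(hsv,(0,110,30),(8,255,160)))[kind]
    u=proj(KT,np.array([*guess,z])); s=np.linalg.norm(proj(KT,np.array([guess[0],guess[1]+r,z]))-u)
    roi=np.zeros_like(m); cv2.circle(roi,tuple(int(v) for v in u),int(1.35*s),255,-1); m&=roi
    cs,_=cv2.findContours(m,cv2.RETR_EXTERNAL,cv2.CHAIN_APPROX_NONE); c=max(cs,key=cv2.contourArea)
    W=np.array([at_z(KT,(p[1],p[0]),z)[:2] for p in c[:,0]])
    (x,y),rr=cv2.minEnclosingCircle(np.float32(W*1000)); print(kind,"centre",round(x/1000,4),round(y/1000,4),"r mm",round(rr,1),"px",np.round(u))
E
python3 look.py w10 wheel_white=.018 station_white; python3 goto.py .4525,.304,.12; python3 - <<'E'
from disc import *
KT=cam("wrist"); im=cv2.imread("pics/w10.png"); p=np.array([.4519,-.0705])
disc(im,KT,"white",.0305,.021,p)
for z,r,c in((.0305,.021,(255,255,0)),(.0195,.021,(255,0,255)),(.046,.002,(0,0,255))): circ(im,KT,p,z,r,c)
cv2.imwrite("pics/o10.png",cv2.resize(im[100:280,180:380],None,fx=3,fy=3))
E
```

```text
[ 0.45126656 -0.0699509   0.10890704] 16.4333
wheel_white 0.67 [219.2 277.4] [ 0.4536 -0.0702]
station_white 0.93 [209.6 277.9] [ 0.4522 -0.0695]
pos [ 0.4515 -0.07    0.1094] axes x [-0.975  0.221] y [0.221 0.975] yaw of y 77.2 t 16.5833
.4525,.304,.12 [ 81.7 365.  -10.5]
white centre 0.4522 -0.0698 r mm 21.5 px [276. 222.]
```

View pics/o10.png

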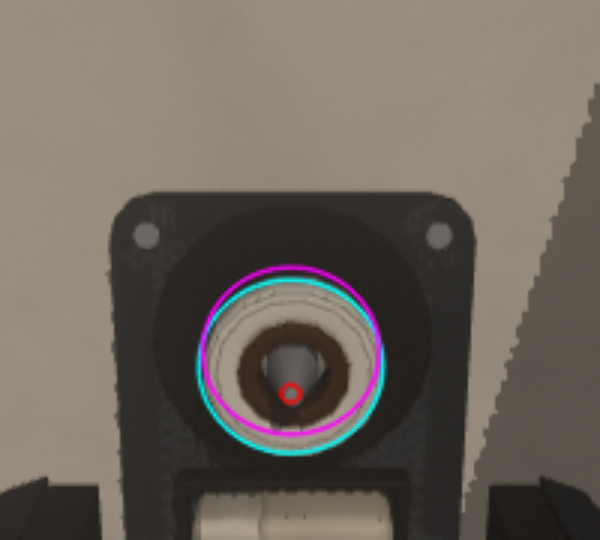

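The white wheel is seated, centred round its pin at (290,375 in the crop). Next I get the green one, turning to the green station's yaw.

>>> {"api": "move_arm", "payload": {"increments": [{"offset": [2, 8, -30], "dr": [0, 0, -5], "gripper": 72}, {"offset": [10, 45, -40], "dr": [0, 0, -11], "gripper": 72}, {"offset": [20, 88, -40], "dr": [0, 0, -16], "gripper": 72}, {"offset": [30, 128, -40], "dr": [0, 0, -21.2], "gripper": 72}, {"offset": [38, 168, -40], "dr": [0, 0, -21.2], "gripper": 72}]}}

```text
time: 17.0
ee_pos: [0.4512, 0.1027, 0.1499]
eef_rot: [0.0, -0.075, 0.997, -0.0]
contact_force: [0.1, 0.1, 0.1]
finger_gap: 0.0718
grip_force: 0.0
```

>>> {"api": "move_arm", "payload": {"increments": [{"offset": [-6, 40, 0], "dr": [0, 0, 0], "gripper": 72}, {"offset": [-12, 80, 0], "dr": [0, 0, 0], "gripper": 72}, {"offset": [-18, 120, 0], "dr": [0, 0, 0], "gripper": 72}, {"offset": [-24, 160, 10], "dr": [0, 0, 0], "gripper": 72}, {"offset": [-29, 199, 30], "dr": [0, 0, 0], "gripper": 72}]}}

```text
time: 17.42
ee_pos: [0.4518, 0.3027, 0.122]
eef_rot: [0.002, -0.074, 0.997, 0.001]
contact_force: [-0.9, -0.3, -0.5]
finger_gap: 0.0718
grip_force: 0.0
```

>>> {"api": "move_arm", "payload": {"increments": [{"offset": [0, 0, 20], "dr": [0, 0, 0], "gripper": 72}, {"offset": [0, 0, 20], "dr": [0, 0, 0], "gripper": 72}, {"offset": [0, 0, 20], "dr": [0, 0, 0], "gripper": 72}, {"offset": [0, 0, 20], "dr": [0, 0, 0], "gripper": 72}, {"offset": [0, 0, 20], "dr": [0, 0, 0], "gripper": 72}]}}

```text
time: 17.83
ee_pos: [0.4521, 0.2992, 0.1021]
eef_rot: [0.001, -0.073, 0.997, 0.0]
contact_force: [-0.4, 0.6, 0.1]
finger_gap: 0.0722
grip_force: 0.0
```

>>> {"api": "move_arm", "payload": {"increments": [{"offset": [0, 0, 0], "dr": [0, 0, 0], "gripper": 72}, {"offset": [0, 0, 0], "dr": [0, 0, 0], "gripper": 72}, {"offset": [0, 0, 0], "dr": [0, 0, 0], "gripper": 72}, {"offset": [0, 0, 0], "dr": [0, 0, 0], "gripper": 72}, {"offset": [0, 0, 0], "dr": [0, 0, 0], "gripper": 72}]}}

```text
time: 18.25
ee_pos: [0.4513, 0.2998, 0.1009]
eef_rot: [0.0, -0.073, 0.997, 0.0]
contact_force: [-0.0, 0.1, -0.4]
finger_gap: 0.072
grip_force: 0.0
```

```bash
python3 look.py w11 wheel_green wheel_red spindle; python3 goto.py .4515,.304,.0375; python3 - <<'E'
from disc import *
KT=cam("wrist"); im=cv2.imread("pics/w11.png"); p=np.array([.4515,.304])
disc(im,KT,"green",.0485,.0265,p); disc(im,KT,"red",.0345,.032,p)
E
```

```text
[0.45132825 0.29982527 0.10094427] 18.25
wheel_green 0.93 [231.6 282.7] [0.4527 0.3038]
wheel_red 0.68 [219.3 284.7] [0.449  0.3049]
pos [0.4512 0.2999 0.1008] axes x [-0.989 -0.147] y [-0.147  0.989] yaw of y 98.4 t 18.45
.4515,.304,.0375 [-0.9  4.  63.3]
green centre 0.4406 0.3043 r mm 19.8 px [283. 238.]
red centre 0.4491 0.3055 r mm 31.4 px [283. 229.]
```

>>> {"api": "move_arm", "payload": {"increments": [{"offset": [0, 4, 20], "dr": [0, 0, 0], "gripper": 72}, {"offset": [0, 4, 42], "dr": [0, 0, 0], "gripper": 72}, {"offset": [0, 4, 57], "dr": [0, 0, 0], "gripper": 72}, {"offset": [0, 4, 63], "dr": [0, 0, 0], "gripper": 72}, {"offset": [0, 4, 63], "dr": [0, 0, 0], "gripper": 72}]}}

```text
time: 18.87
ee_pos: [0.4501, 0.3036, 0.0367]
eef_rot: [-0.001, -0.073, 0.997, -0.0]
contact_force: [0.2, -0.1, 0.6]
finger_gap: 0.0718
grip_force: 0.0
```

>>> {"api": "move_arm", "payload": {"increments": [{"offset": [0, 4, 0], "dr": [0, 0, 0], "gripper": 72}, {"offset": [0, 0, 0], "dr": [0, 0, 0], "gripper": 47}, {"offset": [0, 0, 0], "dr": [0, 0, 0], "gripper": 47}, {"offset": [0, 0, 0], "dr": [0, 0, 0], "gripper": 47}, {"offset": [0, 0, 0], "dr": [0, 0, 0], "gripper": 47}]}}

```text
time: 19.28
ee_pos: [0.451, 0.3039, 0.0385]
eef_rot: [0.001, -0.073, 0.997, 0.0]
contact_force: [-0.1, -1.5, 3.0]
finger_gap: 0.0527
grip_force: 12.0
```

>>> {"api": "move_arm", "payload": {"increments": [{"offset": [0, 0, -10], "dr": [0, 0, 0], "gripper": 47}, {"offset": [0, 0, -30], "dr": [0, 0, 0], "gripper": 47}, {"offset": [0, 0, -60], "dr": [0, 0, 0], "gripper": 47}, {"offset": [0, 0, -90], "dr": [0, 0, 0], "gripper": 47}, {"offset": [0, 0, -112], "dr": [0, 0, 0], "gripper": 47}]}}

```text
time: 19.7
ee_pos: [0.451, 0.304, 0.153]
eef_rot: [0.001, -0.073, 0.997, 0.0]
contact_force: [1.5, -0.3, -0.1]
finger_gap: 0.0527
grip_force: 12.0
```

>>> {"api": "move_arm", "payload": {"increments": [{"offset": [0, 0, 0], "dr": [0, 0, 0], "gripper": 47}, {"offset": [0, 0, 0], "dr": [0, 0, 0], "gripper": 47}, {"offset": [0, 0, 0], "dr": [0, 0, 0], "gripper": 47}, {"offset": [0, 0, 0], "dr": [0, 0, 0], "gripper": 47}, {"offset": [0, 0, 0], "dr": [0, 0, 0], "gripper": 47}]}}

```text
time: 20.12
ee_pos: [0.4502, 0.3037, 0.1488]
eef_rot: [-0.001, -0.073, 0.997, -0.0]
contact_force: [0.1, -0.5, -0.5]
finger_gap: 0.0527
grip_force: 12.0
```

```bash
python3 look.py w12 wheel_green=.15 wheel_red spindle; python3 goto.py .4388,.1143,.15; python3 - <<'E'
from disc import *
KT=cam("wrist"); im=cv2.imread("pics/w12.png"); p=np.array([.4515,.304]); c=observe()["ee_pos"]
disc(im,KT,"green",c[2]+.011,.0265,c[:2]); disc(im,KT,"red",.0345,.032,p)
# brown hub / bore of the held wheel
hsv=cv2.cvtColor(im,cv2.COLOR_BGR2HSV); m=cv2.inRange(hsv,(3,70,20),(18,255,110)); m[:250]=0; m[:,:230]=0; m[:,330:]=0
n,l,s,ce=cv2.connectedComponentsWithStats(m); k=1+np.argmax(s[1:,4]); x,y,w,h=s[k,:4]; print("hub px",s[k], "centre", at_z(KT,(y+h/2,x+w/2),c[2]+.0125))
E
```

```text
[0.45022003 0.3036834  0.14875555] 20.1167
wheel_green 0.94 [279.9 278.1] [0.4501 0.3043]
wheel_red 0.69 [199.4 279.5] [0.4479 0.3054]
spindle 0.57 [195.1 276.3] [0.4508 0.3031]
pos [0.4506 0.3038 0.1494] axes x [-0.989 -0.146] y [-0.146  0.989] yaw of y 98.4 t 20.3167
.4388,.1143,.15 [  39.4 -185.8   -0.5]
green centre 0.4497 0.3008 r mm 25.6 px [277. 291.]
red centre 0.451 0.3054 r mm 31.7 px [277. 207.]
hub px [ 249  267   58   53 1936] centre [0.45086878 0.30444012 0.16189531]
```

>>> {"api": "move_arm", "payload": {"increments": [{"offset": [6, -28, 0], "dr": [0, 0, 0], "gripper": 47}, {"offset": [14, -67, 0], "dr": [0, 0, 0], "gripper": 47}, {"offset": [22, -106, 0], "dr": [0, 0, 0], "gripper": 47}, {"offset": [31, -145, 0], "dr": [0, 0, 0], "gripper": 47}, {"offset": [39, -185, 0], "dr": [0, 0, 0], "gripper": 47}]}}

```text
time: 20.73
ee_pos: [0.4385, 0.1137, 0.1498]
eef_rot: [0.0, -0.074, 0.997, 0.0]
contact_force: [1.6, -0.1, -1.1]
finger_gap: 0.0527
grip_force: 12.0
```

>>> {"api": "move_arm", "payload": {"increments": [{"offset": [0, 0, 0], "dr": [0, 0, 0], "gripper": 47}, {"offset": [0, 0, 20], "dr": [0, 0, 0], "gripper": 47}, {"offset": [0, 0, 50], "dr": [0, 0, 0], "gripper": 47}, {"offset": [0, 0, 78], "dr": [0, 0, 0], "gripper": 47}, {"offset": [0, 0, 78], "dr": [0, 0, 0], "gripper": 47}]}}

```text
time: 21.15
ee_pos: [0.4367, 0.1152, 0.0681]
eef_rot: [-0.004, -0.073, 0.997, 0.0]
contact_force: [-1.0, -0.1, -0.7]
finger_gap: 0.0525
grip_force: 12.0
```

>>> {"api": "move_arm", "payload": {"increments": [{"offset": [0, 0, 0], "dr": [0, 0, 0], "gripper": 47}, {"offset": [0, 0, 0], "dr": [0, 0, 0], "gripper": 47}, {"offset": [0, 0, 0], "dr": [0, 0, 0], "gripper": 47}, {"offset": [0, 0, 0], "dr": [0, 0, 0], "gripper": 47}, {"offset": [0, 0, 0], "dr": [0, 0, 0], "gripper": 47}]}}

```text
time: 21.57
ee_pos: [0.4397, 0.1152, 0.0728]
eef_rot: [0.001, -0.074, 0.997, -0.0]
contact_force: [-0.5, -0.5, -0.6]
finger_gap: 0.0528
grip_force: 12.0
```

```bash
python3 look.py w13 wheel_green=.07 station_green; python3 goto.py .4388,.1143,.0200; python3 - <<'E'
from h import *
KT=cam("wrist"); im=cv2.imread("pics/w13.png"); c=observe()["ee_pos"]
# bright corner screws of the base (near edge)
print("predicted tip px",proj(KT,np.array([.4388,.1143,.046])))
m=cv2.inRange(im.max(2),0,75); u=proj(KT,np.array([.4388,.1143,.008])); print("base px",u)
col=m[:,int(u[0])]; r=int(u[1])
while col[r-1] or col[r-2]: r-=1
row=r+25; l=rr=int(u[0])
while m[row,l-1] or m[row,l-2]: l-=1
while m[row,rr+1] or m[row,rr+2]: rr+=1
print("near edge",at_z(KT,(r,u[0]),.008)[:2],"sides",at_z(KT,(row,l),.008)[:2],at_z(KT,(row,rr),.008)[:2])
y=np.radians(8.4); a=np.array([np.cos(y),np.sin(y)]); b=np.array([-a[1],a[0]])
e=at_z(KT,(r,u[0]),.008)[:2]; L=at_z(KT,(row,l),.008)[:2]; Q=at_z(KT,(row,rr),.008)[:2]
print("pin",a*(e@a+.036)+b*((L@b+Q@b)/2), "width",abs(L@b-Q@b))
E
```

```text
[0.43968658 0.1152377  0.07275964] 21.5667
wheel_green 0.86 [279.7 280.4] [0.4416 0.1173]
station_green 0.85 [225.6 275.1] [0.4407 0.1142]
pos [0.4394 0.1152 0.0722] axes x [-0.989 -0.147] y [-0.147  0.989] yaw of y 98.4 t 21.7167
.4388,.1143,.0200 [ 0.7 -0.8 52.2]
predicted tip px [275.35388884 253.40036276]
base px [275.66911951 228.16609003]
near edge [0.40190392 0.10890335] sides [0.42382146 0.06882074] [0.41105207 0.15521766]
pin [0.43739891 0.11496695] width 0.08733546749921094
```

>>> {"api": "move_arm", "payload": {"increments": [{"offset": [2, -1, 12], "dr": [0, 0, 0], "gripper": 47}, {"offset": [2, -1, 25], "dr": [0, 0, 0], "gripper": 47}, {"offset": [2, -1, 38], "dr": [0, 0, 0], "gripper": 47}, {"offset": [2, -1, 48], "dr": [0, 0, 0], "gripper": 47}, {"offset": [2, -1, 52], "dr": [0, 0, 0], "gripper": 47}]}}

```text
time: 22.13
ee_pos: [0.4371, 0.1139, 0.0193]
eef_rot: [-0.001, -0.073, 0.997, 0.0]
contact_force: [-5.0, 0.5, 16.2]
finger_gap: 0.0527
grip_force: 12.0
```

>>> {"api": "move_arm", "payload": {"increments": [{"offset": [0, 0, 0], "dr": [0, 0, 0], "gripper": 47}, {"offset": [0, 0, 0], "dr": [0, 0, 0], "gripper": 47}, {"offset": [0, 0, 0], "dr": [0, 0, 0], "gripper": 68}, {"offset": [0, 0, 0], "dr": [0, 0, 0], "gripper": 68}, {"offset": [0, 0, 0], "dr": [0, 0, 0], "gripper": 68}]}}

```text
time: 22.55
ee_pos: [0.4375, 0.1139, 0.0201]
eef_rot: [0.0, -0.073, 0.997, -0.0]
contact_force: [0.4, -0.1, 0.4]
finger_gap: 0.0679
grip_force: 0.0
```

>>> {"api": "move_arm", "payload": {"increments": [{"offset": [0, 0, 0], "dr": [0, 0, 0], "gripper": 68}, {"offset": [0, 0, -20], "dr": [0, 0, 0], "gripper": 68}, {"offset": [0, 0, -55], "dr": [0, 0, 0], "gripper": 68}, {"offset": [0, 0, -90], "dr": [0, 0, 0], "gripper": 68}, {"offset": [0, 0, -90], "dr": [0, 0, 0], "gripper": 68}]}}

```text
time: 22.97
ee_pos: [0.44, 0.114, 0.1152]
eef_rot: [0.005, -0.074, 0.997, -0.0]
contact_force: [0.9, -0.3, 1.8]
finger_gap: 0.0682
grip_force: 0.0
```

>>> {"api": "move_arm", "payload": {"increments": [{"offset": [0, 0, 0], "dr": [0, 0, 0], "gripper": 68}, {"offset": [0, 0, 0], "dr": [0, 0, 0], "gripper": 68}, {"offset": [0, 0, 0], "dr": [0, 0, 0], "gripper": 68}, {"offset": [0, 0, 0], "dr": [0, 0, 0], "gripper": 68}, {"offset": [0, 0, 0], "dr": [0, 0, 0], "gripper": 68}]}}

```text
time: 23.38
ee_pos: [0.437, 0.1139, 0.109]
eef_rot: [-0.001, -0.073, 0.997, 0.0]
contact_force: [0.1, -0.2, -0.2]
finger_gap: 0.0683
grip_force: 0.0
```

```bash
cat >> disc.py <<'E'
def hub(im,KT,p,z):
    # brown hub ring (26 mm) near world p at height z: extent box -> centre
    hsv=cv2.cvtColor(im,cv2.COLOR_BGR2HSV); m=cv2.inRange(hsv,(3,70,20),(18,255,110)); u=proj(KT,np.array([*p,z]))
    roi=np.zeros_like(m); cv2.circle(roi,tuple(int(v) for v in u),45,255,-1); m&=roi
    n,l,s,_=cv2.connectedComponentsWithStats(m); k=1+np.argmax(s[1:,4]); x,y,w,h=s[k,:4]
    a=at_z(KT,(y+h/2,x),z); b=at_z(KT,(y+h/2,x+w),z)
    print("hub",np.round(at_z(KT,(y+h/2,x+w/2),z),4),"width mm",round(1e3*np.linalg.norm(a-b),1),"wh px",w,h)
E
python3 look.py w14 wheel_green=.018 station_green; python3 goto.py .451,.3045,.12; python3 - <<'E'
from disc import *
KT=cam("wrist"); im=cv2.imread("pics/w14.png"); p=np.array([.438,.1145])
disc(im,KT,"green",.0305,.0265,p); hub(im,KT,p,.032)
E
```

```text
[0.43697846 0.11386128 0.10898952] 23.3833
wheel_green 0.93 [218.6 279.5] [0.4387 0.116 ]
station_green 0.95 [210.3 279.3] [0.4383 0.1159]
pos [0.4372 0.1139 0.1094] axes x [-0.989 -0.146] y [-0.146  0.989] yaw of y 98.4 t 23.5333
.451,.3045,.12 [-41.5 186.6 -10.6]
green centre 0.4386 0.1152 r mm 26.4 px [278. 223.]
hub [0.4391 0.1149 0.032 ] width mm 25.9 wh px 38 36
```

>>> {"api": "move_arm", "payload": {"increments": [{"offset": [-2, 8, -30], "dr": [0, 0, 3], "gripper": 84}, {"offset": [-11, 48, -40], "dr": [0, 0, 6.1], "gripper": 84}, {"offset": [-20, 88, -40], "dr": [0, 0, 6.1], "gripper": 84}, {"offset": [-28, 128, -40], "dr": [0, 0, 6.1], "gripper": 84}, {"offset": [-37, 168, -40], "dr": [0, 0, 6.1], "gripper": 84}]}}

```text
time: 23.95
ee_pos: [0.4491, 0.2874, 0.15]
eef_rot: [0.0, -0.02, 1.0, 0.0]
contact_force: [1.3, -0.7, 0.5]
finger_gap: 0.0838
grip_force: 0.0
```

>>> {"api": "move_arm", "payload": {"increments": [{"offset": [-2, 20, 0], "dr": [0, 0, 0], "gripper": 84}, {"offset": [-2, 20, 20], "dr": [0, 0, 0], "gripper": 84}, {"offset": [-2, 20, 45], "dr": [0, 0, 0], "gripper": 84}, {"offset": [-2, 20, 50], "dr": [0, 0, 0], "gripper": 84}, {"offset": [-2, 20, 50], "dr": [0, 0, 0], "gripper": 84}]}}

```text
time: 24.37
ee_pos: [0.4497, 0.3052, 0.0985]
eef_rot: [-0.002, -0.02, 1.0, -0.001]
contact_force: [0.2, -0.6, 0.8]
finger_gap: 0.0841
grip_force: 0.0
```

>>> {"api": "move_arm", "payload": {"increments": [{"offset": [0, 0, 0], "dr": [0, 0, 0], "gripper": 84}, {"offset": [0, 0, 0], "dr": [0, 0, 0], "gripper": 84}, {"offset": [0, 0, 0], "dr": [0, 0, 0], "gripper": 84}, {"offset": [0, 0, 0], "dr": [0, 0, 0], "gripper": 84}, {"offset": [0, 0, 0], "dr": [0, 0, 0], "gripper": 84}]}}

```text
time: 24.78
ee_pos: [0.4508, 0.3056, 0.1005]
eef_rot: [0.0, -0.02, 1.0, 0.0]
contact_force: [0.1, 0.4, -0.1]
finger_gap: 0.0839
grip_force: 0.0
```

```bash
python3 look.py w15 wheel_red spindle; python3 goto.py .451,.3055,.0195; python3 - <<'E'
from disc import *
KT=cam("wrist"); im=cv2.imread("pics/w15.png"); p=np.array([.451,.3055])
disc(im,KT,"red",.0345,.032,p); hub(im,KT,p,.036)
E
```

```text
[0.45080619 0.3055594  0.10045961] 24.7833
spindle 0.85 [215.5 274. ] [0.454  0.3035]
pos [0.4506 0.3056 0.1   ] axes x [-0.999 -0.04 ] y [-0.04   0.999] yaw of y 92.3 t 24.9333
.451,.3055,.0195 [-0.4 -0.1 80.5]
red centre 0.4496 0.3051 r mm 31.9 px [277. 229.]
hub [0.45   0.3053 0.036 ] width mm 58.5 wh px 91 89
```

>>> {"api": "move_arm", "payload": {"increments": [{"offset": [1, 0, 25], "dr": [0, 0, 0], "gripper": 84}, {"offset": [1, 0, 50], "dr": [0, 0, 0], "gripper": 84}, {"offset": [1, 0, 70], "dr": [0, 0, 0], "gripper": 84}, {"offset": [1, 0, 79], "dr": [0, 0, 0], "gripper": 84}, {"offset": [1, 0, 80], "dr": [0, 0, 0], "gripper": 84}]}}

```text
time: 25.35
ee_pos: [0.4488, 0.3052, 0.0184]
eef_rot: [-0.001, -0.02, 1.0, -0.001]
contact_force: [0.0, -0.3, 0.6]
finger_gap: 0.084
grip_force: 0.0
```

>>> {"api": "move_arm", "payload": {"increments": [{"offset": [0, 0, 0], "dr": [0, 0, 0], "gripper": 84}, {"offset": [0, 0, 0], "dr": [0, 0, 0], "gripper": 58}, {"offset": [0, 0, 0], "dr": [0, 0, 0], "gripper": 58}, {"offset": [0, 0, 0], "dr": [0, 0, 0], "gripper": 58}, {"offset": [0, 0, 0], "dr": [0, 0, 0], "gripper": 58}]}}

```text
time: 25.77
ee_pos: [0.45, 0.3057, 0.0207]
eef_rot: [0.001, -0.02, 1.0, 0.0]
contact_force: [0.4, -0.3, 4.3]
finger_gap: 0.0642
grip_force: 12.0
```

>>> {"api": "move_arm", "payload": {"increments": [{"offset": [0, 0, -10], "dr": [0, 0, 0], "gripper": 58}, {"offset": [0, 0, -35], "dr": [0, 0, 0], "gripper": 58}, {"offset": [0, 0, -70], "dr": [0, 0, 0], "gripper": 58}, {"offset": [0, 0, -105], "dr": [0, 0, 0], "gripper": 58}, {"offset": [0, 0, -130], "dr": [0, 0, 0], "gripper": 58}]}}

```text
time: 26.18
ee_pos: [0.4499, 0.3057, 0.1536]
eef_rot: [0.001, -0.02, 1.0, 0.001]
contact_force: [0.9, 0.3, 1.1]
finger_gap: 0.0643
grip_force: 12.0
```

>>> {"api": "move_arm", "payload": {"increments": [{"offset": [0, 0, 0], "dr": [0, 0, 0], "gripper": 58}, {"offset": [0, 0, 0], "dr": [0, 0, 0], "gripper": 58}, {"offset": [0, 0, 0], "dr": [0, 0, 0], "gripper": 58}, {"offset": [0, 0, 0], "dr": [0, 0, 0], "gripper": 58}, {"offset": [0, 0, 0], "dr": [0, 0, 0], "gripper": 58}]}}

```text
time: 26.6
ee_pos: [0.449, 0.3053, 0.1487]
eef_rot: [-0.001, -0.02, 1.0, -0.0]
contact_force: [0.1, 0.6, -0.5]
finger_gap: 0.0642
grip_force: 12.0
```

```bash
python3 look.py w16 wheel_red=.15 spindle; python3 goto.py .413,-.256,.15; python3 - <<'E'
from disc import *
KT=cam("wrist"); im=cv2.imread("pics/w16.png"); c=observe()["ee_pos"]
disc(im,KT,"red",c[2]+.0145,.032,c[:2])
E
```

```text
[0.44903996 0.30529665 0.14865845] 26.6
wheel_red 0.79 [280.3 277.7] [0.4492 0.3057]
spindle 0.98 [196.4 274.3] [0.4507 0.3029]
pos [0.4494 0.3054 0.1492] axes x [-0.999 -0.04 ] y [-0.04   0.999] yaw of y 92.3 t 26.75
.413,-.256,.15 [ 5.910e+01 -5.595e+02 -5.000e-01]
red centre 0.4479 0.3056 r mm 32.4 px [277. 295.]
```

>>> {"api": "move_arm", "payload": {"increments": [{"offset": [2, -25, 0], "dr": [0, 0, 0], "gripper": 58}, {"offset": [6, -62, 0], "dr": [0, 0, 0], "gripper": 58}, {"offset": [10, -100, 0], "dr": [0, 0, 0], "gripper": 58}, {"offset": [15, -139, 0], "dr": [0, 0, 0], "gripper": 58}, {"offset": [19, -178, 0], "dr": [0, 0, 0], "gripper": 58}]}}

```text
time: 27.17
ee_pos: [0.4371, 0.1254, 0.1496]
eef_rot: [-0.0, -0.021, 1.0, -0.0]
contact_force: [0.6, -1.0, -1.2]
finger_gap: 0.0643
grip_force: 12.0
```

>>> {"api": "move_arm", "payload": {"increments": [{"offset": [4, -39, 0], "dr": [0, 0, 0], "gripper": 58}, {"offset": [8, -78, 0], "dr": [0, 0, 0], "gripper": 58}, {"offset": [12, -117, 0], "dr": [0, 0, 0], "gripper": 58}, {"offset": [16, -156, 0], "dr": [0, 0, 0], "gripper": 58}, {"offset": [20, -195, 0], "dr": [0, 0, 0], "gripper": 58}]}}

```text
time: 27.58
ee_pos: [0.4252, -0.0706, 0.1499]
eef_rot: [0.0, -0.02, 1.0, -0.0]
contact_force: [0.3, -0.5, 0.1]
finger_gap: 0.0645
grip_force: 12.0
```

>>> {"api": "move_arm", "payload": {"increments": [{"offset": [4, -39, 0], "dr": [0, 0, 0], "gripper": 58}, {"offset": [8, -78, 0], "dr": [0, 0, 0], "gripper": 58}, {"offset": [12, -117, 0], "dr": [0, 0, 0], "gripper": 58}, {"offset": [16, -155, 0], "dr": [0, 0, 0], "gripper": 58}, {"offset": [20, -186, 0], "dr": [0, 0, 0], "gripper": 58}]}}

```text
time: 28.0
ee_pos: [0.4127, -0.258, 0.1497]
eef_rot: [0.0, -0.02, 1.0, -0.0]
contact_force: [0.4, 0.0, -1.3]
finger_gap: 0.0643
grip_force: 12.0
```

>>> {"api": "move_arm", "payload": {"increments": [{"offset": [0, 0, 0], "dr": [0, 0, 0], "gripper": 58}, {"offset": [0, 0, 20], "dr": [0, 0, 0], "gripper": 58}, {"offset": [0, 0, 50], "dr": [0, 0, 0], "gripper": 58}, {"offset": [0, 0, 78], "dr": [0, 0, 0], "gripper": 58}, {"offset": [0, 0, 78], "dr": [0, 0, 0], "gripper": 58}]}}

```text
time: 28.42
ee_pos: [0.4113, -0.2532, 0.0677]
eef_rot: [-0.003, -0.02, 1.0, 0.003]
contact_force: [0.2, 0.3, -1.9]
finger_gap: 0.0644
grip_force: 12.0
```

>>> {"api": "move_arm", "payload": {"increments": [{"offset": [0, 0, 0], "dr": [0, 0, 0], "gripper": 58}, {"offset": [0, 0, 0], "dr": [0, 0, 0], "gripper": 58}, {"offset": [0, 0, 0], "dr": [0, 0, 0], "gripper": 58}, {"offset": [0, 0, 0], "dr": [0, 0, 0], "gripper": 58}, {"offset": [0, 0, 0], "dr": [0, 0, 0], "gripper": 58}]}}

```text
time: 28.83
ee_pos: [0.4136, -0.2557, 0.0728]
eef_rot: [0.001, -0.02, 1.0, -0.001]
contact_force: [-1.0, -0.3, 0.0]
finger_gap: 0.0645
grip_force: 12.0
```

```bash
python3 look.py w17 wheel_red=.07 station_red; python3 goto.py .4133,-.256,.0170; python3 - <<'E'
from disc import *
KT=cam("wrist"); im=cv2.imread("pics/w17.png"); c=observe()["ee_pos"]; P0=np.array([.4133,-.2563])
disc(im,KT,"red",c[2]+.0145,.032,c[:2])
m=cv2.inRange(im.max(2),0,75); y=np.radians(2.3); a=np.array([np.cos(y),np.sin(y)]); b=np.array([-a[1],a[0]])
# near edge and sides from a grid of base-plane samples: line scans in world
def dark(p): u=proj(KT,np.array([*p,.008])); return m[int(round(u[1])),int(round(u[0]))]>0
for off in(-.015,0,.015):
    t=.025
    while dark(P0-a*t+b*off): t+=.0003
    print("near edge at",round(t,4), end=" ")
for d in(-.026,-.022):
    s=[]
    for sg in(1,-1):
        t=.03
        while dark(P0+a*d+b*t*sg): t+=.0003
        s.append(round(t,4))
    print("sides",s)
E
```

```text
[ 0.41363404 -0.25569626  0.07282037] 28.8333
wheel_red 0.55 [280.6 274.2] [ 0.4163 -0.2568]
station_red 0.93 [223.2 278.5] [ 0.4127 -0.2548]
pos [ 0.4134 -0.2555  0.0722] axes x [-0.999 -0.041] y [-0.041  0.999] yaw of y 92.3 t 28.9833
.4133,-.256,.0170 [ 0.1 -0.4 55.2]
red centre 0.4103 -0.2554 r mm 33.5 px [277. 295.]
near edge at 0.0379 near edge at 0.0379 near edge at 0.0379 sides [0.033, 0.0324]
sides [0.0444, 0.0441]
```

>>> {"api": "move_arm", "payload": {"increments": [{"offset": [1, 0, 12], "dr": [0, 0, 0], "gripper": 58}, {"offset": [1, 0, 25], "dr": [0, 0, 0], "gripper": 58}, {"offset": [1, 0, 38], "dr": [0, 0, 0], "gripper": 58}, {"offset": [1, 0, 50], "dr": [0, 0, 0], "gripper": 58}, {"offset": [1, 0, 55], "dr": [0, 0, 0], "gripper": 58}]}}

```text
time: 29.4
ee_pos: [0.4119, -0.2551, 0.0159]
eef_rot: [-0.001, -0.02, 1.0, 0.001]
contact_force: [-3.3, 7.6, 18.0]
finger_gap: 0.0643
grip_force: 12.0
```

>>> {"api": "move_arm", "payload": {"increments": [{"offset": [0, 0, 0], "dr": [0, 0, 0], "gripper": 58}, {"offset": [0, 0, 0], "dr": [0, 0, 0], "gripper": 58}, {"offset": [0, 0, 0], "dr": [0, 0, 0], "gripper": 80}, {"offset": [0, 0, 0], "dr": [0, 0, 0], "gripper": 80}, {"offset": [0, 0, 0], "dr": [0, 0, 0], "gripper": 80}]}}

```text
time: 29.82
ee_pos: [0.4124, -0.2556, 0.0172]
eef_rot: [0.0, -0.02, 1.0, -0.0]
contact_force: [-0.3, 1.0, 0.5]
finger_gap: 0.0796
grip_force: 0.0
```

>>> {"api": "move_arm", "payload": {"increments": [{"offset": [0, 0, 0], "dr": [0, 0, 0], "gripper": 80}, {"offset": [0, 0, -20], "dr": [0, 0, 0], "gripper": 80}, {"offset": [0, 0, -55], "dr": [0, 0, 0], "gripper": 80}, {"offset": [0, 0, -93], "dr": [0, 0, 0], "gripper": 80}, {"offset": [0, 0, -93], "dr": [0, 0, 0], "gripper": 80}]}}

```text
time: 30.23
ee_pos: [0.4144, -0.2575, 0.1159]
eef_rot: [0.004, -0.02, 1.0, -0.004]
contact_force: [-0.2, -0.8, 0.4]
finger_gap: 0.0802
grip_force: 0.0
```

>>> {"api": "move_arm", "payload": {"increments": [{"offset": [0, 0, 0], "dr": [0, 0, 0], "gripper": 80}, {"offset": [0, 0, 0], "dr": [0, 0, 0], "gripper": 80}, {"offset": [0, 0, 0], "dr": [0, 0, 0], "gripper": 80}, {"offset": [0, 0, 0], "dr": [0, 0, 0], "gripper": 80}, {"offset": [0, 0, 0], "dr": [0, 0, 0], "gripper": 80}]}}

```text
time: 30.65
ee_pos: [0.412, -0.2552, 0.1089]
eef_rot: [-0.001, -0.02, 1.0, 0.001]
contact_force: [1.5, -0.5, -0.4]
finger_gap: 0.0803
grip_force: 0.0
```

```bash
python3 look.py w18 wheel_red=.018 station_red; python3 - <<'E'
from disc import *
KT=cam("wrist"); im=cv2.imread("pics/w18.png"); p=np.array([.4125,-.256])
disc(im,KT,"red",.0305,.032,p)
im=snapshot("top"); save(im,"top1"); T=cam("top")
for t,z in(("wheel_white",.018),("wheel_green",.018),("wheel_red",.018),("keeper",.003),("dish",0),("oil_bottle",0)):
    for d in landmark_of(t,"top")[:1]: print(t,round(d["score"],2),np.round(at_z(T,d["location"],z)[:2],3))
E
```

```text
[ 0.41196002 -0.25519341  0.10892692] 30.65
wheel_red 0.68 [214.  275.9] [ 0.4105 -0.2559]
station_red 0.68 [211.7 275.1] [ 0.4147 -0.2564]
red centre 0.421 -0.2568 r mm 40.2 px [276. 222.]
wheel_white 0.49 [ 0.458 -0.072]
wheel_green 0.79 [0.448 0.107]
keeper 0.43 [ 0.601 -0.056]
dish 0.89 [ 0.604 -0.072]
oil_bottle 0.82 [0.616 0.365]
```

```bash
python3 - <<'E'
from h import *
from scipy.optimize import least_squares
KT=cam("wrist"); im=cv2.imread("pics/w18.png"); hsv=cv2.cvtColor(im,cv2.COLOR_BGR2HSV)
m=cv2.inRange(hsv,(170,90,30),(180,255,160))|cv2.inRange(hsv,(0,110,30),(8,255,160)); p0=np.array([.4125,-.256])
def run(z):
    W=[]
    for t in np.radians(np.r_[95:266:5]):  # near half, away from the bar
        d=np.array([np.cos(t),np.sin(t)])
        rs=[r for r in np.arange(.024,.040,.0003) if m[tuple(int(round(v)) for v in proj(KT,np.array([*(p0+d*r),z]))[::-1])]]
        if rs: W.append(p0+d*max(rs))
    W=np.array(W); s=least_squares(lambda v:np.hypot(*(W-v[:2]).T)-v[2],[*p0,.032]); print(z,len(W),"centre",np.round(s.x[:2],4),"r",round(s.x[2]*1e3,1),"rms mm",round(1e3*np.sqrt(np.mean(s.fun**2)),2))
for z in(.0305,.036,.042): run(z)
u=[int(v) for v in proj(KT,np.array([*p0,.032]))]; print(u)
cv2.imwrite("pics/f.png",im)
for dy in range(-24,28,6): print([ "".join(f"{v:4d}" for v in im[u[1]+dy,u[0]+dx][::-1]) for dx in range(-24,28,12)])
E
```

```text
0.0305 35 centre [ 0.4128 -0.2554] r 31.1 rms mm 0.32
0.036 35 centre [ 0.4108 -0.2557] r 30.2 rms mm 0.29
0.042 35 centre [ 0.4083 -0.2557] r 29.3 rms mm 0.33
[276, 222]
['  61  37  31', ' 122 109  91', ' 122 109  91', ' 122 109  90', '  87  64  52']
[' 121 109  90', ' 122 109  91', ' 122 109  90', ' 120 107  89', ' 120 108  89']
[' 122 109  90', ' 121 108  89', '  53  37  27', ' 109  96  80', ' 122 109  90']
[' 121 108  90', '  52  37  27', '  80  75  72', '  51  36  27', ' 121 108  90']
[' 121 109  90', '  50  36  26', '  84  79  76', '  33  26  22', ' 121 109  90']
[' 121 109  90', '  51  36  26', '  87  82  79', '  37  28  23', ' 121 108  90']
[' 122 109  90', '  47  34  25', '  79  74  71', '  51  35  27', ' 121 109  91']
[' 121 108  90', '  77  68  56', '  48  34  24', ' 121 109  91', ' 121 108  89']
['  79  59  49', ' 121 108  90', ' 121 108  90', ' 122 109  91', '  91  75  62']
```

```bash
python3 -c "
from bench import *
print(sign_off())"
```

```text
the job is handed in; nothing more can be done
None
```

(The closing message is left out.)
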